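# Make up a jar gift set in the leaning make-up jig

## Robot

A 6-joint arm with a two-finger parallel gripper is mounted at the origin on the work surface. World frame = base frame: x ahead of the robot, y to its left, z up, the work surface at z = 0. Lengths are in m, angles in rad, forces in N, time in s.
With the tool pointing down it reaches from about 0.425 to 0.95 m from the base axis. Payload 3.5 kg.
Tool frame: the origin (TCP) lies at the centre of the arm's flange, where the gripper is bolted on; the fingertips stand 173 mm ahead of it and the grasp point (between the pads) lies 155 mm ahead of it; y points along the fingers, z is the direction in which the jaws open and shut, and the axes are right-handed (so a half turn about y gives the same grasp; the last joint's range is limited). The gripper opens to 85 mm and grips with 20 to 120 N. Pads are 22 mm wide; open, the fingers measure 114 mm over their backs; the gripper's body (76 mm by 85 mm) begins 54 mm behind the grasp point. The pads swing forward as they close: fully open they stand 13 mm farther back than shut.
Start: joints at [1.073, 0.286, 1.577, -0, 1.279, -0.15], TCP at [0.23, 0.635, 0.405] pointing down, gripper open.
Joint ranges: [-2.77, 2.77], [-0.9, 2.22], [0.21, 2.48], [-1.53, 4.67], [0.24, 2.81], [-2.84, 2.84]. Speed limits (rad/s): [2.79, 2.79, 3.14, 3.14, 3.14, 3.14].

## Interface

Orientations are given as a rotation vector (axis times angle).
In Python, from station import * gives the robot as it stands.
- The arm moves only by the shell command python3 -m jog 'ROWS' [FORCE]. ROWS is JSON, a list that holds one entry, the list of rows, each a list of 7 numbers: the shift along the tool's x, y, z in m, then the turn, a rotation vector about the tool's x, y, z in rad, then the opening, from 0 (shut) to 1 (fully open). A call has exactly 8 rows; each row is the pose to reach, as a shift and turn from the pose commanded when the call began, along the tool's axes at that moment; what a row does not reach only later rows make up. A row lasts 1/8 s, in which the tool goes at most 62.5 mm and 10.7 degrees, less where a joint would pass 70% of its speed; a pose out of reach is approached as far as the arm can. A call with a gripper value outside its range is refused whole. The fingers move at their own pace and stop on an object; FORCE is the grip in N (left out, the last holds). Time passes only in rows, so rows that repeat a pose let the fingers close, or fill a call up. It gives the time, the measured TCP pose, the force and the opening at its end, in the units of the state.
- read_state(): the state, without advancing time (a new reading comes with each control period).
- get_image(name): name is "scene" or "top"; returns the picture (400x640x3 uint8, red, green, blue); there is no depth.
- camera_params(name): a dict with "vertical_fov" (degrees; the focal length in pixels is half the picture's height over the tangent of half this angle, whatever the lens; pixels are square), "cx", "cy" (the principal point, pixels), "R" (3x3) and "t" (3): a world point X has camera coordinates R X + t. Camera axes: x right, y down, z forward; pixel columns grow to the right and rows downward; lengths in m; the calibration is good to about 2 mm. A picture is of the moment at which its call begins. camera_params takes no time and is no camera call.
- hand_in(): hands the job in, once; it reports no verdict.
The state is a dict: "time_s": time; "joints": joint angles; "joint_velocities": joint speeds; "effort": joint torques, N m; "eef_pos": TCP position; "eef_rot": TCP orientation; "force": force on the tool from outside, world axes, zero at the start; "wrist_torque": the same for the moment, N m; "gripper_width": finger opening in m.
Only numpy, scipy, OpenCV 4.12 (cv2) and the standard library are available. Lean on these libraries where they do the work, as an engineer would, in place of code of your own. Each camera call takes 0.05 s, during which the arm holds its last target.

## Task

Make up one gift set in the leaning jig, ready for banding: the jar tray goes in first, then the window spacer flat on the jar lids, then the handled cover on the spacer, each lengthwise between the lower ledge and the sprung back plate, which you push back with the part so that it can go down, and each let go before the next. Press every part gently down until it is fully home, as the plate's grip can hold it up, so that the finished set sits flat and square in the pocket against the lower ledge, and leave everything else on the bench where it is.

Things in the scene. Friction and masses are not known exactly. Their poses are not given: they have to be found in the camera images.
- pocket_floor (a point): Pocket of the fixed steel jig (place, yaw vary). Point: on its sloping floor plate (118 mm wide), mid of where the set sits. z: square to the floor, out of the mouth, leaning 30 deg from vertical towards the low side, which roughly faces the robot; x: up the slope, from the lower ledge (its face at x = -65 mm) to the sprung back plate; y: level, across, midway between the side guides.
- ledge_top (a point): Top edge of the lower ledge, mid width, 73 mm above the pocket floor, at x = -65 mm of the pocket; same axes. Side guides of that height stand at the four corners (x = -65 to -44 and 38 to 59 mm), their faces at y = +-33 mm. The top 15 mm of ledge and guides is flared outwards by 5 mm. Between the guides (x = -44 to 38 mm) both sides are open for fingers.
- backplate_face (a point): Sprung back plate facing the ledge, square to the floor, 56 mm wide, 118 mm tall (45 mm above the ledge). Point: on its face, 100 mm above the floor; pocket axes. Free, its face is at x = +57 mm: 122 mm from the ledge, less than any part. It slides up x by up to 24 mm (4 N at first, +0.3 N/mm) and springs back, pressing parts to the ledge; its friction (up to about 15 N) can hold a part above its seat.
- tray_centre (a point): Jar tray: grey plastic tray 130 x 62 mm, straight sides 44 mm high, with two squat jars fixed in it whose flat black lids (55 mm diameter) stand out to 50 mm overall; about 0.42 kg. Stands on the bench. Point: its centre, 25 mm above its underside. x along its length, y across (62 mm, the width to grasp, at mid length), z up. Either end may lead.
- spacer_centre (a point): Window spacer: brown board frame 128 x 62 mm, 14 mm thick, with two windows (41 x 38 mm) and a bar between; about 60 g. Lies flat on the bench. Point: its centre, 7 mm above its underside. x along its length, y across (62 mm, the width to grasp, at mid length), z up. Either face and either end will do.
- cover_centre (a point): Handled cover: white slab 132 x 62 mm, 16 mm thick; on top a carrying handle, a bar 74 mm long (along x), 14 mm wide and high, its centre 45 mm above the underside, on two legs; 52 mm overall; about 0.12 kg. Lies handle up. Point: on its middle axis, 26 mm above its underside. x along its length, y across slab and bar, z up. Either end may lead.
- jar_a: Standing jar, dark glass, black screw lid, 70 mm diameter, 94 mm tall; bystander. Origin: centre of its underside.
- jar_b: Another jar like jar_a; bystander.
- jar_c: Standing jar with pale filling and red screw lid, 70 mm diameter, 94 mm tall; bystander.
- jar_d: Another jar like jar_c; bystander.
- lids: Two red screw lids piled up, 72 mm diameter, 32 mm tall; bystander.
- tape: Roll of packing tape lying flat, 84 mm outside diameter, 48 mm tall; bystander.

How it is judged:
By the outcome, as a careful person would: the job done as asked, in the order asked, and still so for the second after the job is handed in, with the robot touching nothing.
It also fails if it takes over 72 s, if anything falls off the work surface, if the arm or the gripper's body presses on something with over 40 N, if the wrist force passes 120 N, or if a joint passes its speed limit or range.

## Working session

There is one attempt and no reset: what is moved stays moved. The work goes in short steps, Python scripts to look and compute and a shell command to move; the robot and the scene stay as the last step left them, time stands still between calls to the robot, and variables do not carry over. Pictures are saved under pics/ and viewed, and the job is handed in when it is done.

```bash
ls; mkdir -p pics; python3 - <<'E'
from station import *
import cv2,numpy as np
np.set_printoptions(precision=4,suppress=True)
for n in("scene","top"):
    cv2.imwrite(f"pics/{n}0.png",get_image(n)[:,:,::-1]); print(n,camera_params(n))
print(read_state())
E
```

```text
pics
scene {'vertical_fov': 49.148509246083776, 'cx': 324.0556876282642, 'cy': 209.1675270553999, 'R': array([[ 0.0983,  0.9951,  0.0058],
       [ 0.8435, -0.0802, -0.5311],
       [-0.528 ,  0.0571, -0.8473]]), 't': array([-0.0562, -0.4093,  1.5273])}
top {'vertical_fov': 50.538899601551684, 'cx': 312.5503177230389, 'cy': 198.18880572472204, 'R': array([[ 0.0285, -0.9993,  0.0247],
       [-0.9795, -0.0328, -0.1987],
       [ 0.1994, -0.0185, -0.9797]]), 't': array([-0.018 ,  0.5602,  1.3316])}
{'time_s': 0.1, 'joints': array([ 1.073 ,  0.2871,  1.578 ,  0.    ,  1.2786, -0.15  ]), 'joint_velocities': array([-0.0002, -0.0013, -0.002 , -0.0006,  0.0019, -0.0003]), 'effort': array([  0.0021, -40.7299, -29.3699,  -0.0001,   0.0034,  -0.    ]), 'eef_pos': array([0.2299, 0.6344, 0.4034]), 'eef_rot': array([-1.5556,  0.2736, -0.2725]), 'force': array([0.2418, 0.6083, 0.2405]), 'wrist_torque': array([-0.0076, -0.0385,  0.0149]), 'gripper_width': 0.08504179592321527}
```

View pics/scene0.png

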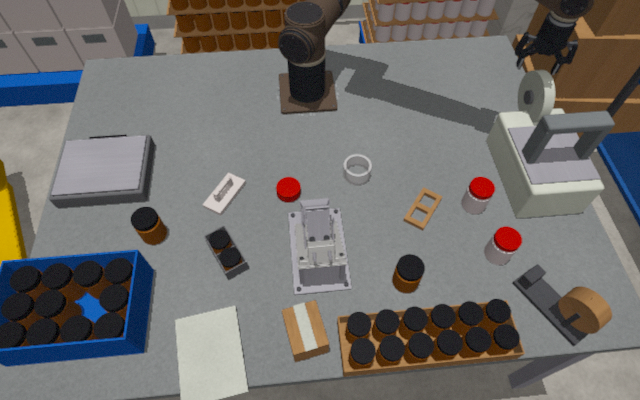

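View pics/top0.png

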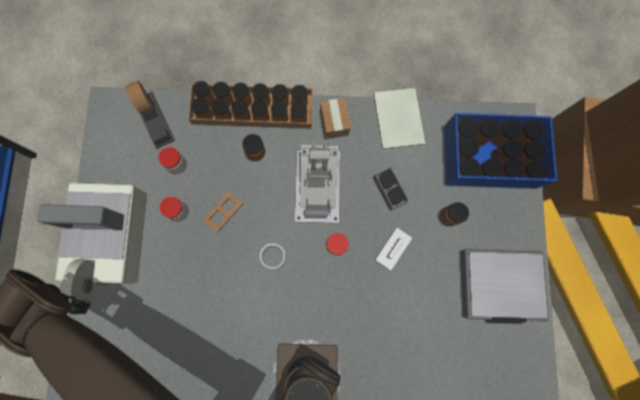

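The overview shows the tray at scene (226,252), the cover at (224,193), the spacer at (423,208) and the jig at (319,245). I'll zoom in on each.

```bash
python3 - <<'E'
import cv2
s=cv2.imread('pics/scene0.png');t=cv2.imread('pics/top0.png')
cv2.imwrite('pics/z1.png',cv2.resize(s[180:300,270:370],None,fx=5,fy=5,interpolation=2))
cv2.imwrite('pics/z2.png',cv2.resize(t[130:235,280:355],None,fx=5.7,fy=5.7,interpolation=2))
cv2.imwrite('pics/z3.png',cv2.resize(s[165:285,190:290],None,fx=5,fy=5,interpolation=2))
E
```

```text
(no output)
```

View pics/z1.png

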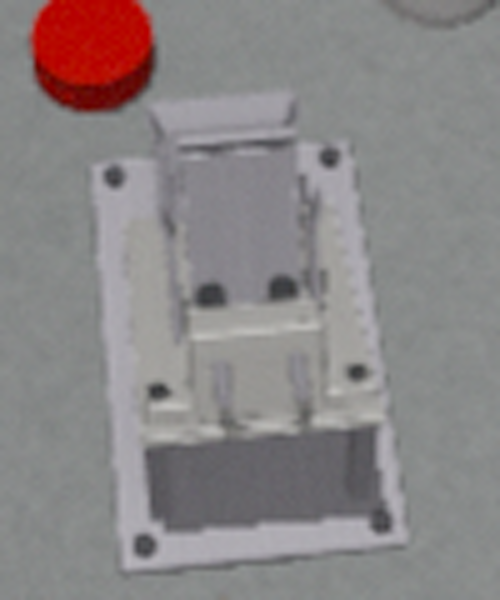

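View pics/z2.png

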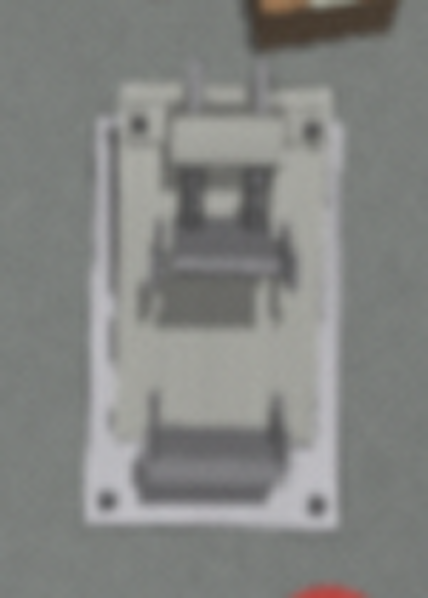

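View pics/z3.png

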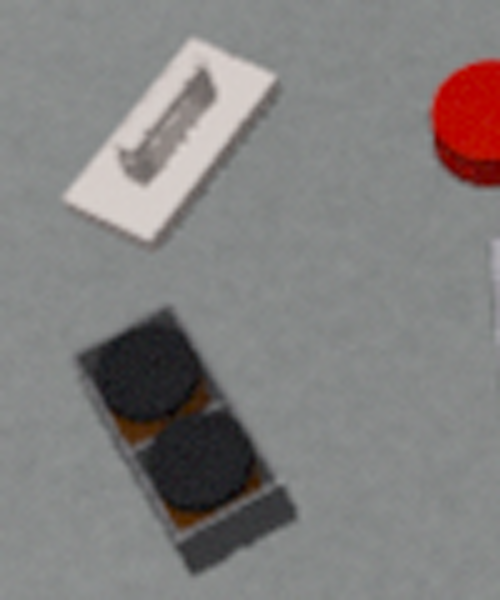

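```bash
cat > h.py <<'E'
from station import *
import cv2,numpy as np
from scipy.spatial.transform import Rotation as Rn
np.set_printoptions(precision=4,suppress=True)
C={n:camera_params(n) for n in("scene","top")}
def f(n): return 200/np.tan(np.radians(C[n]['vertical_fov']/2))
def ray(n,p):
    c=C[n];d=np.array([(p[0]-c['cx'])/f(n),(p[1]-c['cy'])/f(n),1.])
    R=np.array(c['R']);d=R.T@d; return -R.T@np.array(c['t']),d/np.linalg.norm(d)
def plane(n,p,z):
    o,d=ray(n,p);return o+d*(z-o[2])/d[2]
def tri(ps,pt):
    o1,d1=ray('scene',ps);o2,d2=ray('top',pt)
    A=np.stack([d1,-d2],1);s=np.linalg.lstsq(A,o2-o1,rcond=None)[0]
    a=o1+s[0]*d1;b=o2+s[1]*d2
    return (a+b)/2,np.linalg.norm(a-b)
def proj(n,X):
    c=C[n];q=np.array(c['R'])@np.array(X)+np.array(c['t']);return np.array([q[0]/q[2]*f(n)+c['cx'],q[1]/q[2]*f(n)+c['cy']])
E
python3 - <<'E'
import cv2,numpy as np
s=cv2.imread('pics/scene0.png');t=cv2.imread('pics/top0.png')
def dots(im,pts,r=3):
    g=cv2.cvtColor(im,6).astype(float)
    for p in pts:
        x,y=[int(round(v)) for v in p]
        w=g[y-r:y+r+1,x-r:x+r+1]; m=np.clip(np.median(w)-15-w,0,None)
        yy,xx=np.mgrid[y-r:y+r+1,x-r:x+r+1]
        print(p,(m*xx).sum()/m.sum(),(m*yy).sum()/m.sum(),m.sum())
z=lambda l:[(270+a/5,180+b/5) for a,b in l]
dots(s,z([(114,177),(330,157),(145,545),(381,521),(158,390),(357,372)]))
print()
dots(t,[(280+a/5.7,130+b/5.7) for a,b in [(107,500),(316,505),(139,124),(312,130)]])
cv2.imwrite('pics/z4.png',cv2.resize(s[196:250,285:350],None,fx=11,fy=11,interpolation=2))
cv2.imwrite('pics/z5.png',cv2.resize(t[140:225,290:345],None,fx=7,fy=7,interpolation=2))
E
```

```text
(292.8, 215.4) 292.3620981387479 214.922165820643 591.0
(336.0, 211.4) 335.4168096054888 211.02744425385936 583.0
(299.0, 289.0) 298.420424403183 288.6472148541114 754.0
(346.2, 284.2) 345.5458515283843 283.2685589519651 458.0
(301.6, 258.0) 301.162962962963 257.85037037037034 675.0
(341.4, 254.4) 340.9165217391304 253.98260869565217 575.0

(298.7719298245614, 217.71929824561403) 298.31528662420385 217.40764331210192 314.0
(335.43859649122805, 218.5964912280702) 335.05357142857144 218.23214285714286 280.0
(304.3859649122807, 151.75438596491227) 303.86813186813185 151.47802197802199 182.0
(334.7368421052632, 152.80701754385964) 334.24279835390945 152.75720164609052 243.0
```

View pics/z4.png

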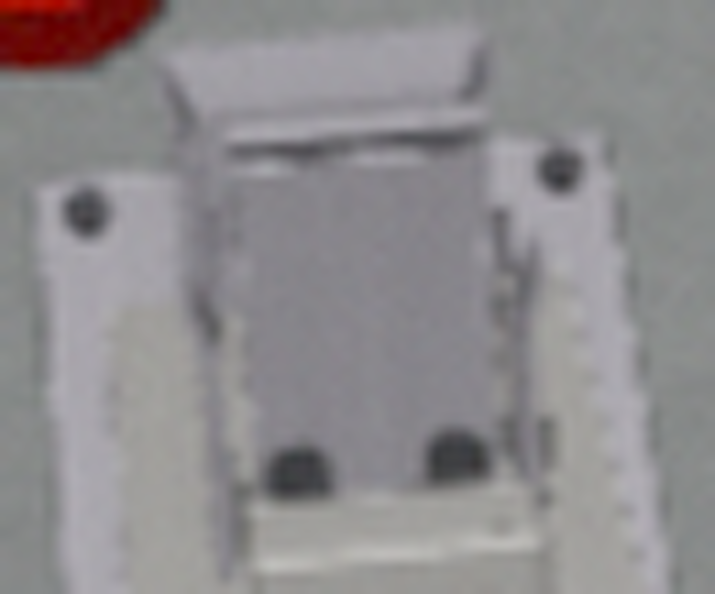

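View pics/z5.png

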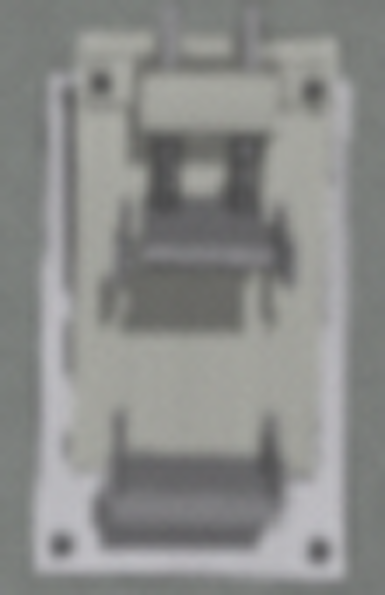

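```bash
python3 - <<'E'
from h import *
S=lambda a,b:(285+(a+.5)/11-.5,196+(b+.5)/11-.5)
T=lambda a,b:(290+(a+.5)/7-.5,140+(b+.5)/7-.5)
pairs={'baseL':((292.36,214.92),(335.05,218.23)),'x':((292.36,214.92),(298.32,217.41)),'baseR':((335.42,211.03),(335.05,218.23)),
'baseL2':((292.36,214.92),(335.05,218.23)),
}
# top: col right = -y ; scene col right=+y
P={}
for n,a,b in [('base -y',(292.36,214.92),(335.05,218.23)),('base +y',(335.42,211.03),(298.32,217.41)),
 ('flr -y',(301.16,257.85),(334.24,152.76)),('flr +y',(340.92,253.98),(303.87,151.48)),
 ('plate -y',S(228,130),T(272,254)),('plate +y',S(486,108),T(142,252)),
 ('ledge -y',S(166,58),T(262,545)),('ledge +y',S(482,30),T(102,545)),
 ('flare ledge in -y',S(190,125),T(283,497)),]:
    X,e=tri(a,b);P[n]=X;print(n,X,e)
for k in('base','flr','plate','ledge'):
    d=P[k+' +y']-P[k+' -y'];print(k,(P[k+' +y']+P[k+' -y'])/2,np.linalg.norm(d),np.degrees(np.arctan2(-d[0],d[1])))
for p in [(298.42,288.65),(345.55,283.27),(292.36,214.92),(335.42,211.03)]: print(plane('scene',p,.008))
E
```

```text
base -y [ 0.5035 -0.0816  0.0105] 0.005080866816126771
base +y [0.5022 0.042  0.0106] 0.004655056380066133
flr -y [ 0.6962 -0.0662  0.1251] 0.003991532961579102
flr +y [0.6961 0.0302 0.1272] 0.004689973178700179
plate -y [ 0.6006 -0.046   0.1983] 0.0056235864050076575
plate +y [0.5997 0.0096 0.1975] 0.004606444700342208
ledge -y [ 0.496  -0.0546  0.0686] 0.011646278602611698
ledge +y [0.4939 0.0221 0.0673] 0.0054639177914440114
flare ledge in -y [ 0.5184 -0.0568  0.0729] 0.0018621144217404785
base [ 0.5029 -0.0198  0.0106] 0.12358027564926491 0.6165824168695656
flr [ 0.6962 -0.018   0.1261] 0.09643239252717976 0.055408290749907343
plate [ 0.6002 -0.0182  0.1979] 0.05565936270902177 0.9191000374304484
ledge [ 0.495  -0.0163  0.068 ] 0.07668382555322298 1.5546526554349973
[ 0.7264 -0.082   0.008 ]
[0.7234 0.0414 0.008 ]
[ 0.5017 -0.0842  0.008 ]
[0.5004 0.0399 0.008 ]
```

```bash
python3 - <<'E'
from h import *
S1=lambda a,b:(270+(a+.5)/5-.5,180+(b+.5)/5-.5)
S=lambda a,b:(285+(a+.5)/11-.5,196+(b+.5)/11-.5)
T=lambda a,b:(290+(a+.5)/7-.5,140+(b+.5)/7-.5)
for n,a,b in [('flrtop -y',S1(145,430),T(338,38)),('flrtop +y',S1(387,412),T(78,33)),
 ('flrbot -y',S(122,310),T(312,478)),('flrbot +y',S(560,295),T(70,472))]:
    print(n,*tri(a,b))
P=np.array([.606,-.0185,.0705]);yaw=np.radians(.6)
R=Rn.from_euler('z',yaw).as_matrix()@Rn.from_euler('y',-30,degrees=True).as_matrix()
print(R)
s=cv2.imread('pics/scene0.png');t=cv2.imread('pics/top0.png')
k=8
out=[]
for n,im,(x0,y0,x1,y1) in (('scene',s,(280,190,360,265)),('top',t,(285,140,350,225))):
    z=cv2.resize(im[y0:y1,x0:x1],None,fx=k*.85,fy=k*.85,interpolation=2);kk=k*.85
    def pt(q):
        u=proj(n,P+R@np.array(q)/1000);return tuple(int(v) for v in ((u-[x0,y0]+.5)*kk))
    def line(a,b,c): cv2.line(z,pt(a),pt(b),c,1)
    line((-65,-33,0),(-65,33,0),(0,255,0));line((57,-28,0),(57,28,0),(0,255,0))
    line((57,-28,118),(57,28,118),(0,0,255));line((57,-28,118),(57,-28,0),(0,0,255));line((57,28,118),(57,28,0),(0,0,255))
    line((-65,-33,58),(-65,33,58),(255,0,0));line((-70,-38,73),(-70,38,73),(255,0,0))
    for sy in(-1,1):
        line((-65,33*sy,0),(-65,33*sy,58),(0,255,255)); line((-44,33*sy,0),(-44,33*sy,58),(0,255,255));line((-44,33*sy,58),(-44,38*sy,73),(0,255,255))
        line((-70,38*sy,73),(-44,38*sy,73),(0,255,255)); line((38,33*sy,58),(38,38*sy,73),(0,255,255));line((38,38*sy,73),(59,38*sy,73),(0,255,255));line((38,33*sy,0),(38,33*sy,58),(0,255,255))
        line((-65,59*sy,0),(80,59*sy,0),(0,255,0))
    out.append(z)
h=max(o.shape[0] for o in out)
out=[cv2.copyMakeBorder(o,0,h-o.shape[0],0,0,0) for o in out]
o=np.hstack(out);f_=min(1,800/o.shape[1]);cv2.imwrite('pics/ov1.png',cv2.resize(o,None,fx=f_,fy=f_))
E
```

```text
flrtop -y [ 0.7197 -0.0751  0.1336] 0.0009288829453086363
flrtop +y [0.7192 0.0415 0.1286] 0.003735258178154262
flrbot -y [ 0.5376 -0.0757  0.0179] 0.0017734082625891479
flrbot +y [0.5382 0.0386 0.008 ] 0.005606662733942543
[[ 0.866  -0.0105 -0.5   ]
 [ 0.0091  0.9999 -0.0052]
 [ 0.5     0.      0.866 ]]
```

View pics/ov1.png

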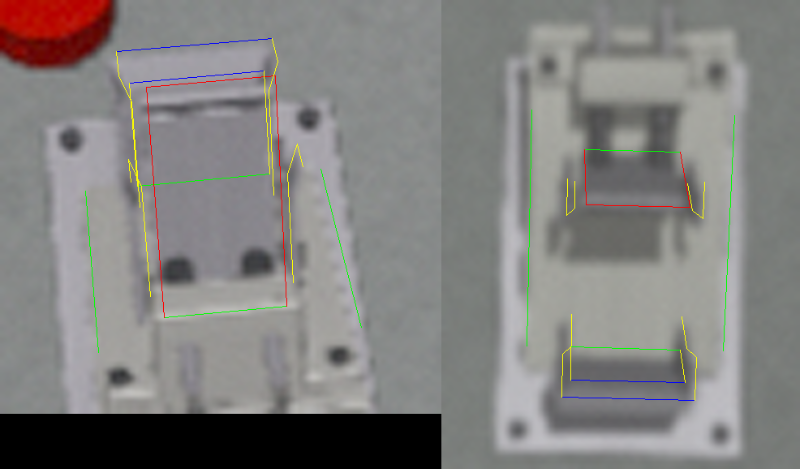

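```bash
python3 - <<'E'
from h import *
I={n:cv2.imread(f'pics/{n}0.png') for n in('scene','top')}
def comp(m,x0,y0,x1,y1,amin=30):
    k=np.zeros_like(m);k[y0:y1,x0:x1]=m[y0:y1,x0:x1]
    n,l,st,c=cv2.connectedComponentsWithStats(k)
    return [(l==i) for i in range(1,n) if st[i,4]>=amin]
def rect(n,mk,z):
    ps=cv2.findContours(mk.astype(np.uint8),0,1)[0][0][:,0,:]
    W=np.array([plane(n,p,z)[:2] for p in ps]);r=cv2.minAreaRect((W*1000).astype(np.float32))
    b=cv2.boxPoints(r);e=[b[1]-b[0],b[2]-b[1]];e=max(e,key=np.linalg.norm)
    return np.array(r[0]),sorted(r[1]),np.degrees(np.arctan2(e[1],e[0]))%180
win={'scene':dict(cover=(195,165,255,220),spacer=(395,180,450,235),tray=(200,220,255,285)),
     'top':dict(cover=(370,220,420,275),spacer=(200,185,248,235),tray=(365,160,415,215))}
for n in I:
    im=I[n].astype(int);b,g,r=im[...,0],im[...,1],im[...,2]
    w=((im.min(2)>165)&(1>0)).astype(np.uint8)
    for m in comp(w,*win[n]['cover']): 
        m2=cv2.morphologyEx(m.astype(np.uint8),cv2.MORPH_CLOSE,np.ones((9,9)))
        print(n,'cover',rect(n,m2,.016))
    br=((r-b>45)).astype(np.uint8)
    for m in comp(br,*win[n]['spacer']): print(n,'spacer',rect(n,m,.014))
    dk=(im.max(2)<50).astype(np.uint8)
    L=[]
    for m in comp(dk,*win[n]['tray']):
        yy,xx=np.nonzero(m);print(n,'lid',m.sum(),xx.mean(),yy.mean(),plane(n,(xx.mean(),yy.mean()),.05))
E
```

```text
scene cover (array([ 407.9533, -279.3812]), [61.39684295654297, 131.1099853515625], np.float32(146.41396))
scene spacer (array([516.3476, 290.7335]), [61.837303161621094, 132.3883819580078], np.float32(141.90315))
scene lid 668 224.55389221556885 248.44760479041915 [ 0.6134 -0.2663  0.05  ]
top cover (array([ 408.3235, -274.737 ]), [61.08000564575195, 131.08665466308594], np.float32(146.60875))
top spacer (array([514.0555, 297.1315]), [60.771602630615234, 124.98896026611328], np.float32(141.56793))
```

```bash
python3 - <<'E'
from h import *
I={n:cv2.imread(f'pics/{n}0.png') for n in('scene','top')}
win={'scene':(200,220,255,285),'top':(365,160,415,215)}
o=[]
for n in I:
    x0,y0,x1,y1=win[n];im=I[n];
    for th in (35,42,50,58,66,74,82):
        m=(im.max(2)<th).astype(np.uint8);k=np.zeros_like(m);k[y0:y1,x0:x1]=m[y0:y1,x0:x1]
        N,l,st,c=cv2.connectedComponentsWithStats(k)
        for i in range(1,N):
            if st[i,4]>40:
                ps=cv2.findContours((l==i).astype(np.uint8),0,1)[0][0][:,0,:]
                W=np.array([plane(n,p,.05)[:2] for p in ps]);r=cv2.minAreaRect((W*1000).astype(np.float32))
                print(n,th,st[i,4],c[i],plane(n,c[i],.05),r)
    o.append(cv2.resize(im[y0:y1,x0:x1],(390,500),interpolation=2))
cv2.imwrite('pics/z6.png',np.hstack(o))
E
```

```text
scene 35 75 [216.76 236.68] [ 0.5761 -0.2877  0.05  ] ((575.94482421875, -287.31243896484375), (34.45146179199219, 39.21527099609375), 22.692153930664062)
scene 35 51 [222.2353 244.5882] [ 0.6013 -0.2727  0.05  ] ((601.26123046875, -272.663330078125), (23.296131134033203, 48.024696350097656), 29.57567596435547)
scene 35 55 [231.7636 261.4545] [ 0.6528 -0.2471  0.05  ] ((650.458740234375, -249.8266143798828), (31.28042984008789, 51.06013107299805), 11.296152114868164)
scene 42 612 [224.531  248.2451] [ 0.6128 -0.2664  0.05  ] ((612.0231323242188, -266.9004821777344), (117.0279541015625, 50.93583679199219), 27.543315887451172)
scene 50 668 [224.5539 248.4476] [ 0.6134 -0.2663  0.05  ] ((612.0933227539062, -266.86175537109375), (117.42932891845703, 50.97061538696289), 27.510631561279297)
scene 58 705 [224.6085 248.3972] [ 0.6132 -0.2662  0.05  ] ((611.7081298828125, -266.98773193359375), (118.79217529296875, 51.78168487548828), 27.532535552978516)
scene 66 762 [224.664  248.1273] [ 0.6124 -0.2661  0.05  ] ((612.0327758789062, -266.87945556640625), (119.75655364990234, 53.29607009887695)
[... 1556 characters left out ...]
75), (48.98881530761719, 49.941627502441406), 28.464874267578125)
top 74 238 [387.2773 178.8025] [ 0.6361 -0.2483  0.05  ] ((636.3366088867188, -246.927490234375), (57.22922134399414, 52.09737014770508), 25.958284378051758)
top 74 99 [382.2626 192.4545] [ 0.5889 -0.2313  0.05  ] ((589.5763549804688, -230.9910888671875), (122.0538558959961, 9.908991813659668), 28.096872329711914)
top 74 235 [396.0426 195.1872] [ 0.5812 -0.277   0.05  ] ((580.0602416992188, -276.62188720703125), (53.42537307739258, 52.571197509765625), 28.41450309753418)
top 82 658 [389.7736 188.0213] [ 0.6049 -0.2564  0.05  ] ((602.781982421875, -256.63275146484375), (124.53507995605469, 69.24102783203125), 27.69092559814453)
```

View pics/z6.png

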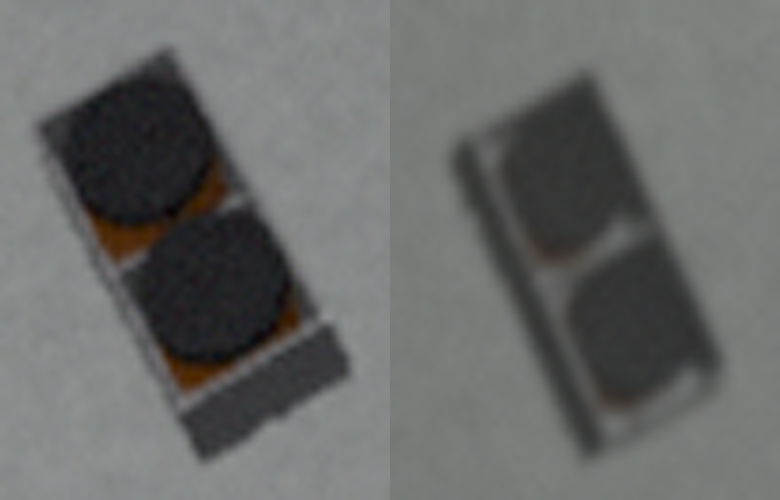

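```bash
cat >> h.py <<'E'
def toolR(yaw,lean=0): # tool x along heading yaw (deg), y=-z rotated; lean: pocket tilt deg
    Rp=Rn.from_euler('z',yaw,degrees=True)*Rn.from_euler('y',-lean,degrees=True)
    M=Rp.as_matrix();return np.stack([M[:,0],-M[:,2],M[:,1]],1)
def go(pos,R):
    s=read_state();R0=Rn.from_rotvec(s['eef_rot']).as_matrix()
    d=R0.T@(np.array(pos)-s['eef_pos']);w=Rn.from_matrix(R0.T@R).as_rotvec()
    print('shift',d.round(4),'turn',w.round(4),'ang',np.degrees(np.linalg.norm(w)).round(1));return d,w
def st():
    s=read_state();R0=Rn.from_rotvec(s['eef_rot']).as_matrix()
    print('t',s['time_s'],'p',s['eef_pos'],'x',R0[:,0],'y',R0[:,1],'F',s['force'],'M',s['wrist_torque'],'w',s['gripper_width']);print('q',s['joints'])
E
python3 - <<'E'
from h import *
st()
go([.6105,-.2646,.33],toolR(27.6))
go([.6105,-.2646,.33],toolR(207.6))
E
```

```text
t 0.1 p [0.2299 0.6344 0.4034] x [ 0.9401 -0.3409 -0.0003] y [-0.001  -0.0019 -1.    ] F [0.2418 0.6083 0.2405] M [-0.0076 -0.0385  0.0149] w 0.08504179592321527
q [ 1.073   0.2871  1.578   0.      1.2786 -0.15  ]
shift [ 0.6643  0.0748 -0.7152] turn [ 0.0019 -0.8296 -0.0012] ang 47.5
shift [ 0.6643  0.0748 -0.7152] turn [0.0015 2.312  0.0023] ang 132.5
```

```bash
R='[0.664,0,-0.715,0,2.312,0,1]'; python3 -m jog '[[[0.08,0,-0.09,0,0.17,0,1],[0.16,0,-0.17,0,0.35,0,1],[0.24,0,-0.26,0,0.53,0,1],[0.32,0,-0.34,0,0.71,0,1],[0.40,0,-0.43,0,0.9,0,1],[0.48,0,-0.52,0,1.08,0,1],[0.56,0,-0.60,0,1.26,0,1],[0.664,0,-0.715,0,1.44,0,1]]]' && python3 - <<'E'
from h import *
st();go([.6105,-.2646,.33],toolR(207.6))
E
```

```text
time_s: 1.1
eef_pos: [0.4253, 0.1724, 0.4045]
eef_rot: [-1.095, 1.371, -1.371]
force: [0.2, 0.5, 0.8]
gripper_width: 0.0854
t 1.1 p [0.4253 0.1724 0.4045] x [-0.2209 -0.9753 -0.0001] y [ 0.0002  0.0001 -1.    ] F [0.2291 0.521  0.7845] M [-0.0268 -0.0715 -0.032 ] w 0.08536123825523836
q [ 0.1633 -0.2083  2.0873  0.      1.2624  0.3861]
shift [0.3853 0.0745 0.2771] turn [-0.0001  0.8663 -0.0002] ang 49.6
```

```bash
python3 -m jog '[[[0.385,0,0.277,0,0.866,0,1],[0.385,0,0.277,0,0.866,0,1],[0.385,0,0.277,0,0.866,0,1],[0.385,0,0.277,0,0.866,0,1],[0.385,0.07,0.277,0,0.866,0,1],[0.385,0.07,0.277,0,0.866,0,1],[0.385,0.07,0.277,0,0.866,0,1],[0.385,0.07,0.277,0,0.866,0,1]]]' && python3 - <<'E'
from h import *
st();go([.6105,-.2646,.182],toolR(207.6))
for n in C: cv2.imwrite(f'pics/{n}1.png',get_image(n)[:,:,::-1])
a=cv2.imread('pics/scene1.png')[160:300,180:300];b=cv2.imread('pics/top1.png')[120:240,340:440]
cv2.imwrite('pics/a1.png',np.hstack([cv2.resize(a,(400,467)),cv2.resize(b,(390,467))]))
E
```

```text
time_s: 2.1
eef_pos: [0.613, -0.2636, 0.3329]
eef_rot: [-0.485, 1.951, -1.949]
force: [-0.5, -0.1, 0.7]
gripper_width: 0.0851
t 2.1 p [ 0.613  -0.2636  0.3329] x [-0.884  -0.4675  0.001 ] y [-0.0016  0.0009 -1.    ] F [-0.4948 -0.066   0.7316] M [ 0.0024 -0.0523  0.0545] w 0.08506758589382177
q [-0.5579  0.3323  1.6547 -0.      1.1564  0.5264]
shift [ 0.0026  0.1509 -0.0001] turn [0.0016 0.0048 0.001 ] ang 0.3
```

View pics/a1.png

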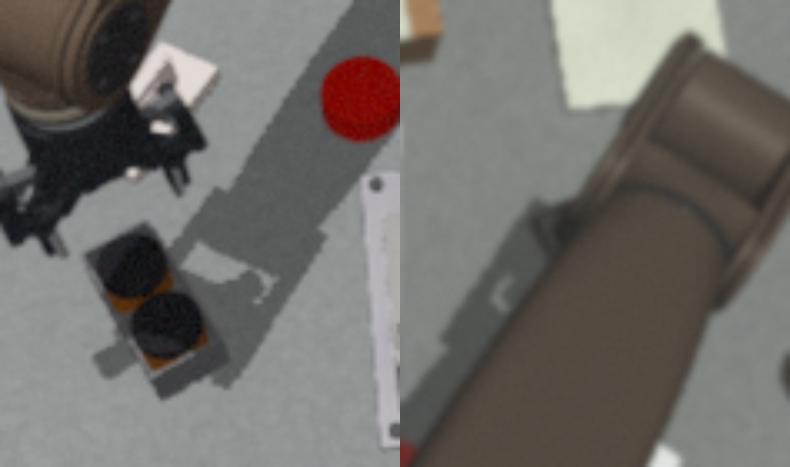

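```bash
python3 - <<'E'
from h import *
x=np.array([-.884,-.4675,0]);z=np.array([.4675,-.884,0]);p=np.array([.6130,-.2636,.3329])
for l in(.160,.165,.173):
  for w in (-.0425-.007,.0425+.007): u=proj('scene',p+[0,0,-l]+w*z); print(l,u,(u-[180,160])*3.333)
a=cv2.imread('pics/scene1.png')[180:250,180:250];cv2.imwrite('pics/a2.png',cv2.resize(a,None,fx=8,fy=8,interpolation=2))
E
```

```text
0.16 [234.6575 214.9979] [182.1733 183.3081]
0.16 [196.9587 234.7738] [ 56.5234 249.2211]
0.165 [235.0024 216.0692] [183.3231 186.8786]
0.165 [197.4684 235.7944] [ 58.2221 252.6228]
0.173 [235.5487 217.7655] [185.1438 192.5325]
0.173 [198.2751 237.4101] [ 60.911  258.0078]
```

View pics/a2.png

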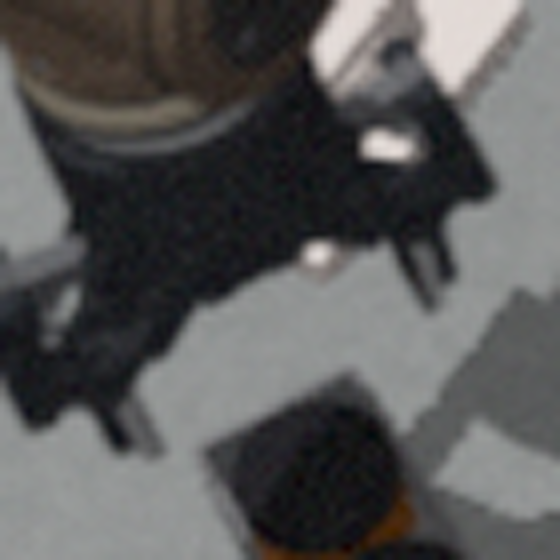

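```bash
python3 -m jog '[[[0.0025,0.06,0,0,0,0,1],[0.0025,0.1,0,0,0,0,1],[0.0025,0.13,0,0,0.005,0,1],[0.0025,0.145,0,0,0.005,0,1],[0.0025,0.153,0,0,0.005,0,1],[0.0025,0.153,0,0,0.005,0,1],[0.0025,0.153,0,0,0.005,0,0.6],[0.0025,0.153,0,0,0.005,0,0.5]]]' 60 && python3 - <<'E'
from h import *
st()
E
```

```text
time_s: 3.2
eef_pos: [0.6113, -0.263, 0.1836]
eef_rot: [-0.478, 1.948, -1.954]
force: [1.7, -2.8, 13.5]
gripper_width: 0.0608
t 3.2 p [ 0.6113 -0.263   0.1836] x [-0.8857 -0.4642 -0.0018] y [ 0.0031 -0.0019 -1.    ] F [ 1.7318 -2.7971 13.4958] M [-0.0825 -0.2813  0.0203] w 0.06082412010579275
q [-0.5584  0.513   1.7166  0.      0.9084  0.5296]
```

```bash
python3 -m jog '[[[0,0,0,0,0,0,0.5],[0,0,0,0,0,0,0.5],[0,-0.01,0,0,0,0,0.5],[0,-0.06,0,0,0,0,0.5],[0,-0.12,0,0,0,0,0.5],[0,-0.18,0,0,0,0,0.5],[0,-0.2,0,0,0,0,0.5],[0,-0.2,0,0,0,0,0.5]]]' 60 && cat >> h.py <<'E'
P0=np.array([.606,-.0185,.0705]);YAW=.6
def pk(x,y,z): # pocket mm -> world
    M=Rn.from_euler('z',YAW,degrees=True).as_matrix()@Rn.from_euler('y',-30,degrees=True).as_matrix()
    return P0+M@np.array([x,y,z])/1000
def inpk():
    s=read_state();M=Rn.from_euler('z',YAW,degrees=True).as_matrix()@Rn.from_euler('y',-30,degrees=True).as_matrix()
    T=Rn.from_rotvec(s['eef_rot']).as_matrix()
    print('t',round(s['time_s'],2),'pocket mm',(M.T@(s['eef_pos']-P0)*1000).round(1),'F',(M.T@s['force']).round(1),'M',(M.T@s['wrist_torque']).round(2),'w',s['gripper_width'].round(4),'toolrot',np.degrees(Rn.from_matrix(M.T@T@toolR(0,0).T).as_rotvec()).round(1))
FL=np.diag([-1,1,-1.])
E
python3 - <<'E'
from h import *
st();go(pk(-15,0,90+184),toolR(YAW,30)@FL)
E
```

```text
time_s: 4.2
eef_pos: [0.6104, -0.2624, 0.3816]
eef_rot: [-0.48, 1.952, -1.952]
force: [0.3, 1.2, -4.8]
gripper_width: 0.061
t 4.2 p [ 0.6104 -0.2624  0.3816] x [-0.8857 -0.4642 -0.0002] y [ 0.0003 -0.0002 -1.    ] F [ 0.3326  1.2333 -4.8032] M [-0.0369 -0.0562 -0.0112] w 0.06096163589745922
q [-0.5584  0.2815  1.6257  0.      1.2341  0.5296]
shift [ 0.0243  0.0812 -0.2863] turn [0.1234 0.4614 0.5135] ang 40.2
```

```bash
python3 - <<'E'
from h import *
go(pk(-25,0,110+184),toolR(YAW,30)@FL)
E
```

```text
shift [ 0.0409  0.0689 -0.2948] turn [0.1234 0.4614 0.5135] ang 40.2
```

```bash
python3 -m jog '[[[0.0,-0.01,-0.06,0.02,0.08,0.09,0.5],[0.005,-0.01,-0.12,0.05,0.2,0.22,0.5],[0.015,0,-0.18,0.08,0.3,0.34,0.5],[0.025,0.02,-0.24,0.11,0.4,0.45,0.5],[0.041,0.069,-0.295,0.123,0.461,0.513,0.5],[0.041,0.069,-0.295,0.123,0.461,0.513,0.5],[0.041,0.069,-0.295,0.123,0.461,0.513,0.5],[0.041,0.069,-0.295,0.123,0.461,0.513,0.5]]]' && python3 - <<'E'
from h import *
inpk();st()
for n in C: cv2.imwrite(f'pics/{n}2.png',get_image(n)[:,:,::-1])
a=cv2.imread('pics/scene2.png')[150:300,250:400];b=cv2.imread('pics/top2.png')[130:280,260:400]
cv2.imwrite('pics/a3.png',np.hstack([cv2.resize(a,(400,400)),cv2.resize(b,(373,400))]))
E
```

```text
time_s: 5.2
eef_pos: [0.4386, -0.0211, 0.3136]
eef_rot: [0.506, 1.925, -1.921]
force: [0.7, -0.2, -3.5]
gripper_width: 0.0612Traceback (most recent call last):
  File "<stdin>", line 2, in <module>
  File "h.py", line 36, in inpk
    print('t',round(s['time_s'],2),'pocket mm',(M.T@(s['eef_pos']-P0)*1000).round(1),'F',(M.T@s['force']).round(1),'M',(M.T@s['wrist_torque']).round(2),'w',s['gripper_width'].round(4),'toolrot',np.degrees(Rn.from_matrix(M.T@T@toolR(0,0).T).as_rotvec()).round(1))
                                                                                                                                                            ^^^^^^^^^^^^^^^^^^^^^^^^
AttributeError: 'float' object has no attribute 'round'
```

```bash
sed -i "s/s\['gripper_width'\].round(4)/round(s['gripper_width'],4)/" h.py; python3 - <<'E'
from h import *
inpk();st()
for n in C: cv2.imwrite(f'pics/{n}2.png',get_image(n)[:,:,::-1])
a=cv2.imread('pics/scene2.png')[150:300,250:400];b=cv2.imread('pics/top2.png')[130:280,260:400]
cv2.imwrite('pics/a3.png',np.hstack([cv2.resize(a,(400,400)),cv2.resize(b,(373,400))]))
E
```

```text
t 5.2 pocket mm [-23.4  -0.9 294.2] F [-1.1 -0.2 -3.4] M [-0.01  0.47 -0.04] w 0.0612 toolrot [   0.1   -0.1 -180. ]
t 5.2 p [ 0.4386 -0.0211  0.3136] x [-0.8656 -0.0091 -0.5006] y [ 0.5006  0.0046 -0.8657] F [ 0.7399 -0.2385 -3.5482] M [ 0.0102  0.4736 -0.041 ] w 0.0611693535154989
q [-0.3078 -0.2392  2.3076  0.2844  0.5896  1.0545]
```

View pics/a3.png

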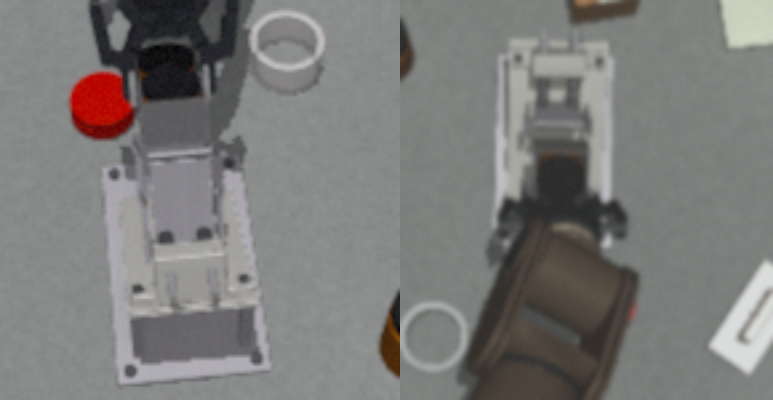

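```bash
python3 - <<'E'
from h import *
a=cv2.imread('pics/scene2.png')[175:245,290:345];b=cv2.imread('pics/top2.png')[155:210,290:345]
cv2.imwrite('pics/a4.png',cv2.resize(a,None,fx=8,fy=8,interpolation=2));cv2.imwrite('pics/a5.png',cv2.resize(b,None,fx=10,fy=10,interpolation=2))
s=read_state();T=Rn.from_rotvec(s['eef_rot']).as_matrix();p=s['eef_pos']
# tray corner in tool frame: tool x=-pocket x ; along tool y
for n,o,k in(('scene',(290,175),8),('top',(290,155),10)):
    for l,nm in((.1836,'bottom'),(.1836-.044,'rim')):
        for zz in(.031,-.031):
            u=proj(n,p+T@np.array([-.065,l,zz]));print(n,nm,'+y' if zz<0 else '-y',u,((u-o+.5)*k).round())
E
```

```text
scene bottom -y [304.1285 205.1882] [117. 246.]
scene bottom +y [329.6602 202.9437] [321. 228.]
scene rim -y [302.8269 188.6976] [107. 114.]
scene rim +y [328.8705 186.4706] [315.  96.]
top bottom -y [330.6995 181.1629] [412. 267.]
top bottom +y [309.9476 180.6689] [204. 262.]
top rim -y [331.492  185.4476] [420. 309.]
top rim +y [310.0331 184.941 ] [205. 304.]
```

View pics/a4.png

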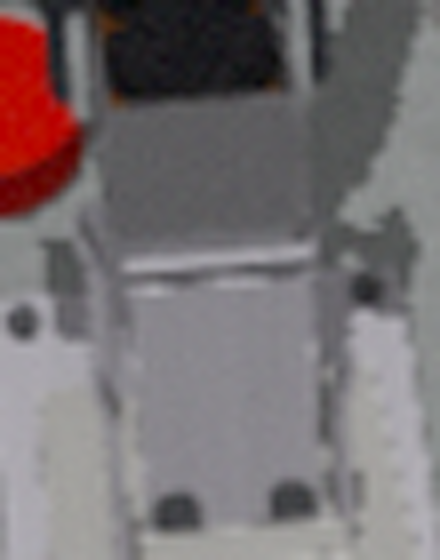

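View pics/a5.png

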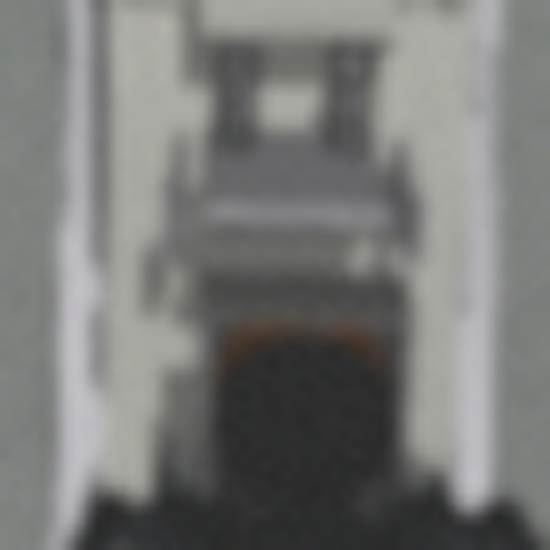

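```bash
python3 - <<'E'
from h import *
S1=lambda a,b:(290+(a+.5)/8-.5+.6,175+(b+.5)/8-.5)
T1=lambda a,b:(290+(a+.5)/10-.5+.65,155+(b+.5)/10-.5)
for n,a,b in[('plate -y',S1(122,268),T1(388,215)),('plate +y',S1(315,248),T1(207,212)),('p mid',S1(218.5,258),T1(297.5,213.5)),
 ('dots base',(313.89+.6,212.97),(316.68+.65,217.82)),('dots floor',(321.04+.6,255.92),(319.06+.65,152.12))]:
    print(n,*tri(a,b))
E
```

```text
plate -y [ 0.6008 -0.0468  0.1957] 0.003528188506320275
plate +y [0.5998 0.009  0.1968] 0.0004674531696101637
p mid [ 0.6003 -0.0189  0.1962] 0.0015951273305953456
dots base [ 0.5031 -0.0201  0.0109] 0.0012532444756643683
dots floor [ 0.6963 -0.0184  0.1264] 0.000990519041289295
```

```bash
sed -i 's/^P0=.*/P0=np.array([.609,-.019,.066]);YAW=.55/' h.py; python3 - <<'E'
from h import *
inpk();go(pk(-25,0,88+184),toolR(YAW,30)@FL);go(pk(12,0,88+184),toolR(YAW,30)@FL)
E
```

```text
t 5.3 pocket mm [-23.3  -0.7 300.1] F [-0.9  0.2 -3.2] M [0.01 0.55 0.  ] w 0.061 toolrot [   0.1   -0.  -180. ]
shift [ 0.0018  0.0281 -0.0007] turn [-0.0005  0.0006 -0.0016] ang 0.1
shift [-0.0352  0.0282 -0.0006] turn [-0.0005  0.0006 -0.0016] ang 0.1
```

```bash
python3 -m jog '[[[0,0.014,-0.0007,0,0,0,0.5],[0,0.028,-0.0007,0,0,0,0.5],[-0.01,0.028,-0.0007,0,0,0,0.5],[-0.018,0.028,-0.0007,0,0,0,0.5],[-0.026,0.028,-0.0007,0,0,0,0.5],[-0.032,0.028,-0.0007,0,0,0,0.5],[-0.035,0.028,-0.0007,0,0,0,0.5],[-0.035,0.028,-0.0007,0,0,0,0.5]]]' && python3 - <<'E'
from h import *
inpk()
for n in C: cv2.imwrite(f'pics/{n}3.png',get_image(n)[:,:,::-1])
a=cv2.imread('pics/scene3.png')[175:245,290:345];b=cv2.imread('pics/top3.png')[155:225,290:345]
cv2.imwrite('pics/a6.png',np.hstack([cv2.resize(a,None,fx=7,fy=7,interpolation=2),cv2.resize(b,None,fx=7,fy=7,interpolation=2)]))
E
```

```text
time_s: 6.3
eef_pos: [0.4806, -0.0196, 0.3049]
eef_rot: [0.498, 1.932, -1.924]
force: [-12.1, -4.2, -3.1]
gripper_width: 0.061
t 6.3 pocket mm [  8.2   0.7 271.1] F [-12.   -4.1   3.4] M [-0.8   1.96 -0.38] w 0.061 toolrot [  -0.8    0.2 -180. ]
```

View pics/a6.png

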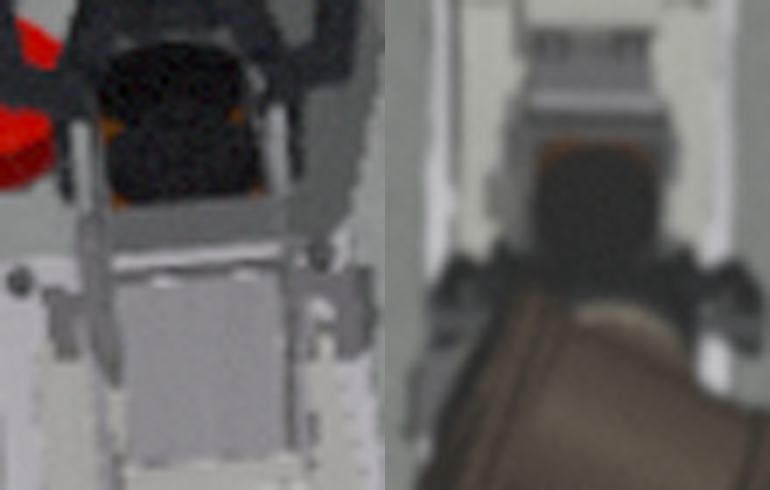

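```bash
python3 -m jog '[[[0,0.0,0,0,0,0,0.5],[-0.002,0.008,0,0,0,0,0.5],[-0.002,0.016,0,0,0,0,0.5],[-0.002,0.024,0,0,0,0,0.5],[-0.002,0.032,0,0,0,0,0.5],[-0.002,0.036,0,0,0,0,0.5],[-0.002,0.036,0,0,0,0,0.5],[-0.002,0.036,0,0,0,0,0.5]]]' && python3 - <<'E'
from h import *
inpk()
E
```

```text
time_s: 7.4
eef_pos: [0.4995, -0.0185, 0.2735]
eef_rot: [0.495, 1.936, -1.923]
force: [-11.3, -1.6, -6.3]
gripper_width: 0.0611
t 7.4 pocket mm [  8.9   1.5 234.4] F [-13.   -1.5   0.2] M [-0.2   1.94 -0.27] w 0.0611 toolrot [  -1.     0.4 -180. ]
```

```bash
python3 - <<'E'
from h import *
inpk();go(pk(9,0,190),toolR(YAW,30)@FL)
E
```

```text
t 7.4 pocket mm [  8.9   1.5 234.4] F [-13.   -1.5   0.2] M [-0.2   1.94 -0.27] w 0.0611 toolrot [  -1.     0.4 -180. ]
shift [-0.0006  0.0444  0.0017] turn [0.0043 0.0003 0.0114] ang 0.7
```

```bash
python3 -m jog '[[[0,0.008,0.001,0.002,0,0.006,0.5],[0,0.016,0.0015,0.004,0,0.011,0.5],[0,0.022,0.0015,0.004,0,0.011,0.5],[0,0.028,0.0015,0.004,0,0.011,0.5],[0,0.034,0.0015,0.004,0,0.011,0.5],[0,0.038,0.0015,0.004,0,0.011,0.5],[0,0.038,0.0015,0.004,0,0.011,0.5],[0,0.038,0.0015,0.004,0,0.011,0.5]]]' && python3 - <<'E'
from h import *
inpk();go(pk(9,0,190),toolR(YAW,30)@FL)
E
```

```text
time_s: 8.4
eef_pos: [0.518, -0.0195, 0.24]
eef_rot: [0.504, 1.929, -1.92]
force: [-12.0, 0.8, -6.8]
gripper_width: 0.0607
t 8.4 pocket mm [  8.2   0.4 196.2] F [-13.8   0.9   0.1] M [-0.02  2.01 -0.24] w 0.0607 toolrot [  -0.2    0.2 -180. ]
shift [-0.0008  0.0062  0.0004] turn [0.0017 0.0001 0.002 ] ang 0.1
```

Smooth. I'll go the last stretch until floor contact shows up.

```bash
python3 -m jog '[[[0,0.003,0,0,0,0,0.5],[0,0.006,0,0,0,0,0.5],[0,0.009,0,0,0,0,0.5],[0,0.011,0,0,0,0.002,0.5],[0,0.013,0,0,0,0.002,0.5],[0,0.015,0,0,0,0.002,0.5],[0,0.015,0,0,0,0.002,0.5],[0,0.015,0,0,0,0.002,0.5]]]' && python3 - <<'E'
from h import *
inpk();go(pk(9,0,190),toolR(YAW,30)@FL)
E
```

```text
time_s: 9.4
eef_pos: [0.5256, -0.0194, 0.2274]
eef_rot: [0.505, 1.927, -1.919]
force: [-12.1, 0.4, -5.7]
gripper_width: 0.0608
t 9.4 pocket mm [  8.5   0.4 181.4] F [-13.3   0.5   1.1] M [ 0.05  2.11 -0.12] w 0.0608 toolrot [   0.     0.2 -180. ]
shift [-0.0005 -0.0086  0.0004] turn [ 0.0021  0.0003 -0.0001] ang 0.1
```

```bash
python3 -m jog '[[[0,0.002,0,0,0,0,0.5],[0,0.003,0,0,0,0,0.5],[0,0.004,0,0,0,0,0.5],[0,0.005,0,0,0,0,0.5],[0,0.006,0,0,0,0,0.5],[0,0.007,0,0,0,0,0.5],[0,0.007,0,0,0,0,0.5],[0,0.007,0,0,0,0,0.5]]]' && python3 - <<'E'
from h import *
inpk()
E
```

```text
time_s: 10.4
eef_pos: [0.5271, -0.0196, 0.2269]
eef_rot: [0.495, 1.929, -1.917]
force: [-77.8, -3.6, 57.4]
gripper_width: 0.0614
t 10.4 pocket mm [  9.5   0.2 180.3] F [-38.7  -2.8  88.6] M [-1.11  5.73 -0.19] w 0.0614 toolrot [  -0.3    0.5 -179.7]
```

```bash
python3 -m jog '[[[0,-0.004,0,0,0,0,0.5],[0,-0.0055,0,0,0,0,0.5],[0,-0.0055,0,0,0,0,0.5],[0,-0.0055,0,0,0,0,0.5],[0,-0.0055,0,0,0,0,0.5],[0,-0.0055,0,0,0,0,0.5],[0,-0.0055,0,0,0,0,0.5],[0,-0.0055,0,0,0,0,0.5]]]' && python3 - <<'E'
from h import *
inpk();go(pk(9,0,190),toolR(YAW,30)@FL)
E
```

```text
time_s: 11.4
eef_pos: [0.5262, -0.0192, 0.2267]
eef_rot: [0.501, 1.927, -1.918]
force: [-18.4, 0.6, 1.5]
gripper_width: 0.0608
t 11.4 pocket mm [  8.6   0.6 180.6] F [-15.1   0.7  10.5] M [0.25 2.48 0.16] w 0.0608 toolrot [  -0.1    0.2 -179.8]
shift [-0.0004 -0.0094  0.0005] turn [0.0026 0.0034 0.0009] ang 0.3
```

```bash
python3 -m jog '[[[0.002,0,0,0,0,0,0.5],[0.004,0,0,0,0,0,0.5],[0.006,0,0,0,0,0,0.5],[0.006,0,0,0,0,0,0.5],[0.006,0,0,0,0,0,1],[0.006,0,0,0,0,0,1],[0.006,0,0,0,0,0,1],[0.006,0,0,0,0,0,1]]]' && python3 - <<'E'
from h import *
inpk();go(pk(0,0,260),toolR(YAW,30)@FL)
E
```

```text
time_s: 12.4
eef_pos: [0.5242, -0.0204, 0.2264]
eef_rot: [0.518, 1.913, -1.916]
force: [-0.1, 0.7, 0.3]
gripper_width: 0.0852
t 12.4 pocket mm [  6.8  -0.6 181.4] F [0.1 0.7 0.3] M [-0.06  0.21  0.02] w 0.0852 toolrot [   1.3   -0.3 -179.9]
shift [ 0.0056 -0.0787 -0.0003] turn [-0.0037  0.0011 -0.0143] ang 0.8
```

```bash
python3 -m jog '[[[0,-0.03,0,0,0,0,1],[0.002,-0.06,0,0,0,-0.014,1],[0.006,-0.075,0,0,0,-0.014,0],[0.006,-0.075,0,0,0,-0.014,0],[0.006,-0.075,0,0,0,-0.014,0],[0.006,-0.075,0,0,0,-0.014,0],[0.006,-0.075,0,0,0,-0.014,0],[0.006,-0.075,0,0,0,-0.014,0]]]' && python3 - <<'E'
from h import *
inpk();go(pk(0,0,226),toolR(YAW,30)@FL)
for n in C: cv2.imwrite(f'pics/{n}4.png',get_image(n)[:,:,::-1])
a=cv2.imread('pics/scene4.png')[185:255,285:350];b=cv2.imread('pics/top4.png')[155:225,290:345]
cv2.imwrite('pics/a7.png',np.hstack([cv2.resize(a,None,fx=6.5,fy=6.5,interpolation=2),cv2.resize(b,None,fx=6.5,fy=6.5,interpolation=2)]))
E
```

```text
time_s: 13.4
eef_pos: [0.4802, -0.0203, 0.2866]
eef_rot: [0.504, 1.924, -1.925]
force: [-0.7, 0.8, 0.5]
gripper_width: 0.0
t 13.4 pocket mm [ -1.2  -0.1 255.5] F [-0.4  0.8  0.7] M [-0.01  0.28 -0.  ] w 0.0 toolrot [  -0.2   -0.3 -179.9]
shift [-0.0013  0.0294 -0.0002] turn [-0.0028  0.0009  0.0026] ang 0.2
```

View pics/a7.png

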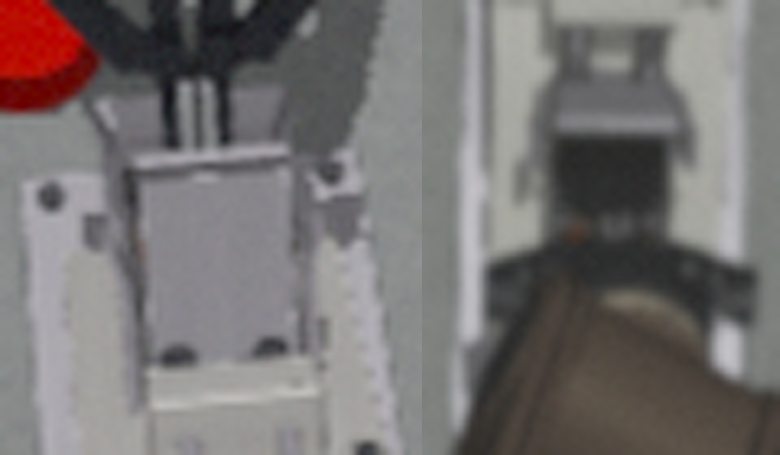

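```bash
python3 -m jog '[[[-0.01,0.015,0,0,0,0,0],[-0.016,0.026,0,0,0,0.003,0],[-0.016,0.03,0,0,0,0.003,0],[-0.016,0.032,0,0,0,0.003,0],[-0.016,0.034,0,0,0,0.003,0],[-0.016,0.035,0,0,0,0.003,0],[-0.016,0.0355,0,0,0,0.003,0],[-0.016,0.0355,0,0,0,0.003,0]]]' && python3 - <<'E'
from h import *
inpk()
E
```

```text
time_s: 14.5
eef_pos: [0.5115, -0.0201, 0.2645]
eef_rot: [0.506, 1.922, -1.923]
force: [-4.8, 0.5, 4.3]
gripper_width: 0.0001
t 14.5 pocket mm [ 14.8  -0.2 220.6] F [-2.   0.5  6.2] M [-0.05  0.57  0.04] w 0.0001 toolrot [   0.1   -0.3 -179.9]
```

```bash
python3 -m jog '[[[0,0.001,0,0,0,0,0],[0,0.0015,0,0,0,0,0],[0,0.0015,0,0,0,0,0],[0,0.0015,0,0,0,0,0],[0,0.0015,0,0,0,0,0],[0,0.0015,0,0,0,0,0],[0,0.0015,0,0,0,0,0],[0,0.0015,0,0,0,0,0]]]' && python3 - <<'E'
from h import *
inpk()
E
python3 -m jog '[[[0,-0.005,0,0,0,0,0],[0.015,-0.006,0,0,0,0,0],[0.03,-0.006,0,0,0,0,0],[0.03,-0.002,0,0,0,0,0],[0.03,-0.0005,0,0,0,0,0],[0.03,0.0005,0,0,0,0,0],[0.03,0.001,0,0,0,0,0],[0.03,0.001,0,0,0,0,0]]]' && python3 - <<'E'
from h import *
inpk()
E
```

```text
time_s: 15.5
eef_pos: [0.5118, -0.0202, 0.2645]
eef_rot: [0.503, 1.923, -1.923]
force: [-19.0, -1.7, 17.6]
gripper_width: -0.0
t 15.5 pocket mm [ 15.1  -0.3 220.5] F [-7.7 -1.5 24.7] M [-0.18  1.65 -0.06] w -0.0 toolrot [  -0.1   -0.2 -179.8]
time_s: 16.5
eef_pos: [0.4844, -0.0204, 0.2484]
eef_rot: [0.491, 1.93, -1.925]
force: [-49.0, -4.7, 42.0]
gripper_width: 0.0001
t 16.5 pocket mm [-16.7  -0.2 220.2] F [-21.5  -4.2  60.9] M [-0.74  4.18  0.03] w 0.0001 toolrot [  -0.9    0.1 -179.7]
```

```bash
sed -i 's/^P0=.*/P0=np.array([.6102,-.019,.0639]);YAW=.55/' h.py; python3 - <<'E'
from h import *
st();d,w=go([.515,.2945,.28],toolR(-38.3))
for f_ in (.25,.5,.75): print(f_,(w*f_).round(3))
E
```

```text
t 16.5 p [ 0.4844 -0.0204  0.2484] x [-0.871  -0.0142 -0.4911] y [ 0.4911  0.0063 -0.8711] F [-49.0009  -4.6675  42.0414] M [-0.6977  4.1713 -0.3499] w 9.343911502924741e-05
q [-0.2741 -0.005   2.2393  0.3373  0.4333  1.0081]
shift [-0.0466 -0.0106 -0.3144] turn [-0.6279 -2.3895 -0.2214] ang 142.1
0.25 [-0.157 -0.597 -0.055]
0.5 [-0.314 -1.195 -0.111]
0.75 [-0.471 -1.792 -0.166]
```

```bash
python3 -m jog '[[[0,-0.05,0,0,0,0,0],[0,-0.11,0,0,0,0,0.3],[-0.01,-0.12,-0.05,-0.08,-0.3,-0.03,1],[-0.015,-0.12,-0.1,-0.125,-0.48,-0.045,1],[-0.02,-0.11,-0.15,-0.17,-0.65,-0.06,1],[-0.03,-0.1,-0.2,-0.22,-0.83,-0.078,1],[-0.04,-0.09,-0.25,-0.267,-1.01,-0.094,1],[-0.045,-0.08,-0.31,-0.314,-1.195,-0.111,1]]]' && python3 - <<'E'
from h import *
st();go([.515,.2945,.25],toolR(-38.3))
E
```

```text
time_s: 17.5
eef_pos: [0.4837, 0.2916, 0.3375]
eef_rot: [-0.624, 1.405, -1.416]
force: [0.7, -0.5, -0.6]
gripper_width: 0.0855
t 17.5 p [0.4837 0.2916 0.3375] x [-0.363  -0.8884 -0.2809] y [ 0.2883  0.1796 -0.9405] F [ 0.6887 -0.4698 -0.6345] M [-0.1031  0.1514 -0.0309] w 0.08551512971156615
q [0.3535 0.0592 1.9736 0.0987 0.7713 0.7111]
shift [0.0106 0.0918 0.0098] turn [-0.3545 -1.305  -0.1153] ang 77.8
```

```bash
python3 -m jog '[[[0.01,0.02,0.01,-0.05,-0.17,-0.015,1],[0.01,0.04,0.01,-0.09,-0.34,-0.03,1],[0.01,0.06,0.01,-0.14,-0.51,-0.045,1],[0.01,0.08,0.01,-0.18,-0.68,-0.06,1],[0.01,0.09,0.01,-0.23,-0.85,-0.075,1],[0.01,0.09,0.01,-0.28,-1.02,-0.09,1],[0.01,0.09,0.01,-0.325,-1.19,-0.105,1],[0.01,0.09,0.01,-0.355,-1.305,-0.115,1]]]' && python3 - <<'E'
from h import *
st();go([.515,.2945,.169],toolR(-38.3))
for n in C: cv2.imwrite(f'pics/{n}5.png',get_image(n)[:,:,::-1])
a=cv2.imread('pics/scene5.png')[160:240,370:480]
cv2.imwrite('pics/a8.png',cv2.resize(a,None,fx=6,fy=6,interpolation=2))
a=cv2.imread('pics/top5.png')[160:280,170:300]
cv2.imwrite('pics/a9.png',cv2.resize(a,None,fx=4,fy=4,interpolation=2))
E
```

```text
time_s: 18.5
eef_pos: [0.5144, 0.2929, 0.2514]
eef_rot: [-1.507, 0.526, -0.522]
force: [-0.2, 0.6, 0.0]
gripper_width: 0.0854
t 18.5 p [0.5144 0.2929 0.2514] x [ 0.7841 -0.6206 -0.0019] y [-0.0021  0.0005 -1.    ] F [-0.215   0.5947  0.0294] M [ 0.0346 -0.0433 -0.0314] w 0.0853755182576083
q [ 0.3462  0.2781  1.89    0.0014  0.9754 -0.5558]
shift [-0.0003  0.0824  0.0017] turn [ 0.0009 -0.001  -0.0019] ang 0.1
```

View pics/a8.png

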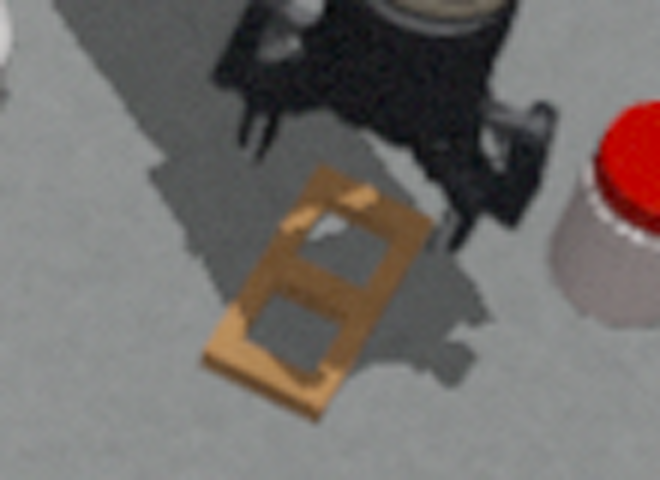

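View pics/a9.png

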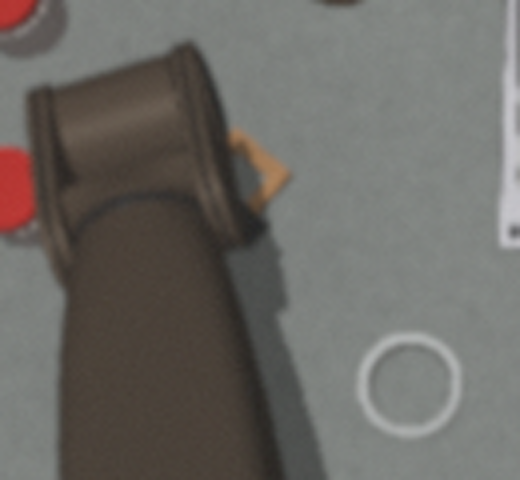

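```bash
python3 -m jog '[[[0,0.04,0.001,0,0,0,1],[0,0.06,0.0015,0,0,-0.002,1],[0,0.072,0.0015,0,0,-0.002,1],[0,0.0805,0.0015,0,0,-0.002,1],[0,0.0805,0.0015,0,0,-0.002,1],[0,0.0805,0.0015,0,0,-0.002,0.5],[0,0.0805,0.0015,0,0,-0.002,0.5],[0,0.0805,0.0015,0,0,-0.002,0.5]]]' 40 && python3 - <<'E'
from h import *
st()
E
```

```text
time_s: 19.6
eef_pos: [0.5157, 0.2944, 0.1731]
eef_rot: [-1.504, 0.525, -0.529]
force: [0.4, -0.3, 3.1]
gripper_width: 0.0609
t 19.6 p [0.5157 0.2944 0.1731] x [ 0.7816 -0.6238  0.0016] y [ 0.0029  0.0011 -1.    ] F [ 0.4042 -0.2572  3.1006] M [ 0.0185  0.0445 -0.0025] w 0.060903837953129945
q [ 0.3481  0.403   1.902   0.      0.8335 -0.5492]
```

```bash
python3 -m jog '[[[0,0,0,0,0,0,0.5],[0,-0.02,0,0,0,0,0.5],[0,-0.06,0,0,0,0,0.5],[0,-0.11,0,0,0,0,0.5],[0,-0.16,0,0,0,0,0.5],[0,-0.19,0,0,0,0,0.5],[0,-0.19,0,0,0,0,0.5],[0,-0.19,0,0,0,0,0.5]]]' && python3 - <<'E'
from h import *
st();go(pk(-28,0,100+173),toolR(YAW,30))
E
```

```text
time_s: 20.6
eef_pos: [0.5143, 0.2939, 0.3601]
eef_rot: [-1.507, 0.529, -0.526]
force: [0.6, 0.2, -1.5]
gripper_width: 0.061
t 20.6 p [0.5143 0.2939 0.3601] x [ 0.7816 -0.6237 -0.0012] y [-0.0023 -0.0009 -1.    ] F [ 0.6188  0.2394 -1.4699] M [-0.0372  0.0203  0.0357] w 0.060975353674540225
q [ 0.348   0.1469  1.8251 -0.      1.172  -0.5493]
shift [ 0.1455  0.0742 -0.286 ] turn [ 0.1803 -0.6668 -0.5048] ang 49.0
```

```bash
python3 -m jog '[[[0.025,0,-0.05,0.03,-0.11,-0.08,0.5],[0.05,0,-0.1,0.065,-0.24,-0.18,0.5],[0.075,0,-0.15,0.1,-0.37,-0.28,0.5],[0.1,0.02,-0.2,0.135,-0.5,-0.38,0.5],[0.125,0.04,-0.25,0.165,-0.61,-0.465,0.5],[0.145,0.074,-0.286,0.18,-0.667,-0.505,0.5],[0.145,0.074,-0.286,0.18,-0.667,-0.505,0.5],[0.145,0.074,-0.286,0.18,-0.667,-0.505,0.5]]]' && python3 - <<'E'
from h import *
inpk();go(pk(-28,0,88+173),toolR(YAW,30));st()
for n in C: cv2.imwrite(f'pics/{n}6.png',get_image(n)[:,:,::-1])
a=cv2.imread('pics/scene6.png')[175:245,285:350];b=cv2.imread('pics/top6.png')[155:225,285:350]
cv2.imwrite('pics/b1.png',np.hstack([cv2.resize(a,None,fx=6,fy=6,interpolation=2),cv2.resize(b,None,fx=6,fy=6,interpolation=2)]))
E
```

```text
time_s: 21.6
eef_pos: [0.4483, -0.0205, 0.284]
eef_rot: [-1.527, -0.411, -0.402]
force: [0.2, 0.5, -1.5]
gripper_width: 0.0609
t 21.6 pocket mm [-30.2   0.1 271.6] F [-0.6  0.5 -1.4] M [ 0.02  0.26 -0.02] w 0.0609 toolrot [ 0.1  0.3 -0.2]
shift [ 0.0022  0.0106 -0.0001] turn [-0.0013 -0.0043 -0.005 ] ang 0.4
t 21.6 p [ 0.4483 -0.0205  0.284 ] x [0.8685 0.004  0.4957] y [ 0.4957  0.0061 -0.8685] F [ 0.1983  0.4603 -1.5166] M [ 0.02    0.2652 -0.0058] w 0.06092566235594983
q [-0.2989 -0.1619  2.3054  0.3097  0.5212 -2.1073]
```

View pics/b1.png

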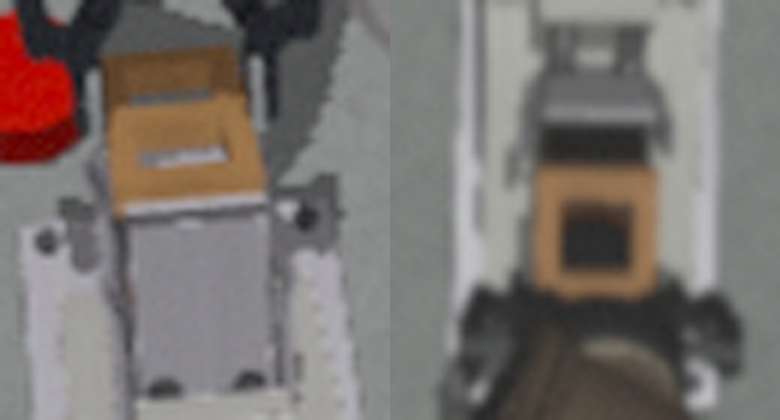

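```bash
python3 -m jog '[[[0.004,0.007,0,0,-0.004,-0.005,0.5],[0.012,0.0105,0,0,-0.004,-0.005,0.5],[0.02,0.0105,0,0,-0.004,-0.005,0.5],[0.026,0.0105,0,0,-0.004,-0.005,0.5],[0.032,0.0105,0,0,-0.004,-0.005,0.5],[0.038,0.0105,0,0,-0.004,-0.005,0.5],[0.038,0.0105,0,0,-0.004,-0.005,0.5],[0.038,0.0105,0,0,-0.004,-0.005,0.5]]]' && python3 - <<'E'
from h import *
inpk();go(pk(7,0,40+173),toolR(YAW,30))
E
```

```text
time_s: 22.7
eef_pos: [0.4861, -0.0191, 0.295]
eef_rot: [-1.527, -0.418, -0.397]
force: [-13.1, -3.6, -0.2]
gripper_width: 0.0607
t 22.7 pocket mm [  8.1   1.1 262.2] F [-11.5  -3.4   6.4] M [-0.55  1.75 -0.38] w 0.0607 toolrot [0.2 0.2 0.2]
shift [-0.001   0.0492 -0.0012] turn [-0.0036  0.0027 -0.0032] ang 0.3
```

```bash
python3 -m jog '[[[0,0.005,-0.001,0,0,0,0.5],[0,0.011,-0.0015,0,0,0,0.5],[0,0.017,-0.0015,-0.003,0,0,0.5],[0,0.023,-0.0015,-0.003,0,0,0.5],[0,0.028,-0.0015,-0.003,0,0,0.5],[0,0.033,-0.0015,-0.003,0,-0.003,0.5],[0,0.033,-0.0015,-0.003,0,-0.003,0.5],[0,0.033,-0.0015,-0.003,0,-0.003,0.5]]]' && python3 - <<'E'
from h import *
inpk();go(pk(7,0,50+173),toolR(YAW,30))
E
```

```text
time_s: 23.7
eef_pos: [0.5021, -0.0198, 0.2655]
eef_rot: [-1.528, -0.418, -0.397]
force: [-11.5, -0.4, -1.2]
gripper_width: 0.0608
t 23.7 pocket mm [  7.2   0.2 228.6] F [-10.5  -0.3   4.7] M [-0.13  1.88 -0.24] w 0.0608 toolrot [0.2 0.2 0.2]
shift [-0.0002  0.0056 -0.0003] turn [-0.0028  0.0029 -0.0035] ang 0.3
```

```bash
python3 -m jog '[[[0,0.001,0,0,0,0,0.5],[0,0.002,0,0,0,0,0.5],[0,0.003,0,0,0,0,0.5],[0,0.004,0,0,0,0,0.5],[0,0.005,0,0,0,0,0.5],[0,0.005,0,0,0,0,0.5],[0,0.005,0,0,0,0,0.5],[0,0.005,0,0,0,0,0.5]]]' && python3 - <<'E'
from h import *
inpk()
E
```

```text
time_s: 24.7
eef_pos: [0.5047, -0.0198, 0.2614]
eef_rot: [-1.528, -0.418, -0.398]
force: [-12.0, 0.3, -1.6]
gripper_width: 0.0605
t 24.7 pocket mm [  7.4   0.2 223.8] F [-11.2   0.4   4.6] M [-0.09  1.82 -0.23] w 0.0605 toolrot [0.2 0.2 0.2]
```

```bash
python3 -m jog '[[[0,0.0005,0,0,0,0,0.5],[0,0.001,0,0,0,0,0.5],[0,0.0015,0,0,0,0,0.5],[0,0.002,0,0,0,0,0.5],[0,0.0022,0,0,0,0,0.5],[0,0.0022,0,0,0,0,0.5],[0,0.0022,0,0,0,0,0.5],[0,0.0022,0,0,0,0,0.5]]]' && python3 - <<'E'
from h import *
inpk()
E
```

```text
time_s: 25.7
eef_pos: [0.5056, -0.0198, 0.2605]
eef_rot: [-1.527, -0.418, -0.397]
force: [-21.2, -1.1, 8.5]
gripper_width: 0.0605
t 25.7 pocket mm [  7.8   0.2 222.6] F [-14.1  -0.9  18. ] M [-0.37  2.54 -0.3 ] w 0.0605 toolrot [0.2 0.2 0.2]
```

```bash
python3 -m jog '[[[-0.002,-0.0005,0,0,0,0,0.5],[-0.004,-0.0005,0,0,0,0,0.5],[-0.005,-0.0005,0,0,0,0,0.5],[-0.005,-0.0005,0,0,0,0,0.5],[-0.005,-0.0005,0,0,0,0,1],[-0.005,-0.0005,0,0,0,0,1],[-0.005,-0.0005,0,0,0,0,1],[-0.005,-0.0005,0,0,0,0,1]]]' && python3 - <<'E'
from h import *
inpk();go(pk(0,0,270),toolR(YAW,30))
E
python3 -m jog '[[[0,-0.025,0,0,0,0,1],[-0.002,-0.045,0,0,0,0,1],[-0.004,-0.047,0,0,0,0,0],[-0.004,-0.047,0,0,0,0,0],[-0.004,-0.047,0,0,0,0,0],[-0.004,-0.047,0,0,0,0,0],[-0.004,-0.047,0,0,0,0,0],[-0.004,-0.047,0,0,0,0,0]]]' && python3 - <<'E'
from h import *
inpk();go(pk(0,0,64+173),toolR(YAW,30))
for n in C: cv2.imwrite(f'pics/{n}7.png',get_image(n)[:,:,::-1])
a=cv2.imread('pics/scene7.png')[175:245,285:350];b=cv2.imread('pics/top7.png')[155:225,285:350]
cv2.imwrite('pics/b2.png',np.hstack([cv2.resize(a,None,fx=6,fy=6,interpolation=2),cv2.resize(b,None,fx=6,fy=6,interpolation=2)]))
E
```

```text
time_s: 26.7
eef_pos: [0.5043, -0.021, 0.2614]
eef_rot: [-1.531, -0.429, -0.41]
force: [-0.0, 1.0, -0.3]
gripper_width: 0.0858
t 26.7 pocket mm [  7.   -0.9 224. ] F [-0.2  1.  -0.3] M [-0.05  0.29  0.01] w 0.0858 toolrot [-0.2 -0.7  0.2]
shift [-0.0065 -0.0461  0.0008] turn [0.0028 0.0038 0.0119] ang 0.7
time_s: 27.7
eef_pos: [0.4766, -0.021, 0.2991]
eef_rot: [-1.531, -0.428, -0.409]
force: [-0.0, -0.4, -0.4]
gripper_width: 0.0001
t 27.7 pocket mm [  1.9  -0.7 270.5] F [-0.2 -0.4 -0.3] M [0.02 0.23 0.  ] w 0.0001 toolrot [-0.1 -0.6  0.2]
shift [-0.0023  0.0335  0.0008] turn [0.0024 0.0037 0.0105] ang 0.7
```

View pics/b2.png

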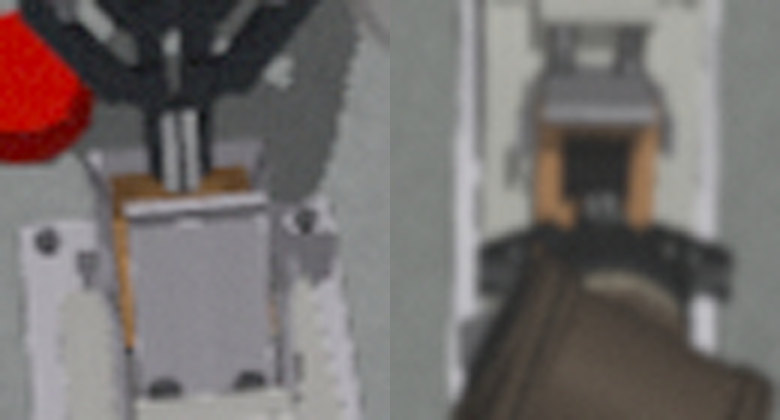

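```bash
python3 -m jog '[[[-0.002,0.02,0,0,0.004,0.01,0],[-0.002,0.028,0,0,0.004,0.01,0],[-0.002,0.031,0,0,0.004,0.01,0],[-0.002,0.032,0,0,0.004,0.01,0],[-0.002,0.033,0,0,0.004,0.01,0],[-0.002,0.034,0,0,0.004,0.01,0],[-0.002,0.0345,0,0,0.004,0.01,0],[-0.002,0.0345,0,0,0.004,0.01,0]]]' && python3 - <<'E'
from h import *
inpk()
E
```

```text
time_s: 28.8
eef_pos: [0.4924, -0.021, 0.2695]
eef_rot: [-1.531, -0.418, -0.404]
force: [-5.5, 0.2, 5.9]
gripper_width: -0.0
t 28.8 pocket mm [  0.7  -0.9 236.9] F [-1.8  0.3  7.9] M [-0.02  0.65  0.08] w -0.0 toolrot [-0.1 -0.1  0. ]
```

```bash
python3 -m jog '[[[0,0.001,0,0,0,0,0],[0,0.001,0,0,0,0,0],[0,-0.006,0,0,0,0,0],[0.025,-0.008,0.001,0,0,0,0],[0.045,-0.006,0.001,0,0,0,0],[0.045,-0.001,0.001,0,0,0,0],[0.045,0.0005,0.001,0,0,0,0],[0.045,0.0005,0.001,0,0,0,0]]]' && python3 - <<'E'
from h import *
inpk()
E
```

```text
time_s: 29.8
eef_pos: [0.5308, -0.0194, 0.2917]
eef_rot: [-1.531, -0.417, -0.401]
force: [-15.1, 0.5, 11.9]
gripper_width: -0.0003
t 29.8 pocket mm [ 45.1   0.3 237. ] F [-7.1  0.6 17.9] M [ 0.   1.1 -0. ] w -0.0003 toolrot [-0.1  0.1  0.1]
```

Upper end is home (237.0 with 18 N). Now the lower end.

```bash
python3 -m jog '[[[0,-0.006,0,0,0,0,0],[-0.04,-0.008,0,0,0,0,0],[-0.085,-0.008,0,0,0,0,0],[-0.085,-0.004,0,0,0,0,0],[-0.085,-0.001,0,0,0,0,0],[-0.085,-0.001,0,0,0,0,0],[-0.085,-0.001,0,0,0,0,0],[-0.085,-0.001,0,0,0,0,0]]]' && python3 - <<'E'
from h import *
inpk()
st();go([.408,-.2766,.28],toolR(-33.5))
E
```

```text
time_s: 30.8
eef_pos: [0.458, -0.0204, 0.2495]
eef_rot: [-1.531, -0.419, -0.405]
force: [-0.2, -0.8, 0.1]
gripper_width: -0.0
t 30.8 pocket mm [-39.    0.1 236.8] F [-0.1 -0.8  0.2] M [-0.04  0.24  0.01] w -0.0 toolrot [-0.2 -0.1  0. ]
t 30.8 p [ 0.458  -0.0204  0.2495] x [0.8651 0.0083 0.5015] y [ 0.5015  0.0022 -0.8652] F [-0.2016 -0.8103  0.1321] M [-0.0429  0.2367 -0.0104] w -2.304817050341997e-05
q [-0.2911 -0.0716  2.3018  0.3584  0.4294 -2.1611]
shift [-0.0301 -0.0521 -0.2559] turn [-0.1536  0.5797  0.5104] ang 45.1
```

```bash
python3 -m jog '[[[0,-0.005,0,0,0,0,0],[-0.005,-0.005,0,0,0,0,0],[-0.008,-0.004,0,0,0,0,0],[-0.008,-0.001,0,0,0,0,0],[-0.008,0.0,0,0,0,0,0],[-0.008,0.0005,0,0,0,0,0],[-0.008,0.0005,0,0,0,0,0],[-0.008,0.0005,0,0,0,0,0]]]' && python3 - <<'E'
from h import *
inpk()
st();go([.408,-.2766,.28],toolR(-33.5))
E
```

```text
time_s: 31.8
eef_pos: [0.4509, -0.0204, 0.2446]
eef_rot: [-1.531, -0.418, -0.404]
force: [0.7, -0.1, -0.9]
gripper_width: -0.0
t 31.8 pocket mm [-47.6   0.2 236.2] F [ 0.1 -0.1 -1.1] M [-0.02  0.24 -0.02] w -0.0 toolrot [-0.1 -0.1 -0. ]
t 31.8 p [ 0.4509 -0.0204  0.2446] x [0.8655 0.0081 0.5008] y [ 0.5008  0.0023 -0.8656] F [ 0.6581 -0.0939 -0.9116] M [-0.0068  0.2384 -0.0244] w -7.674100621898175e-06
q [-0.2963 -0.0794  2.32    0.371   0.4219 -2.1783]
shift [-0.0215 -0.0527 -0.256 ] turn [-0.1535  0.5796  0.5095] ang 45.1
```

```bash
python3 -m jog '[[[0,0.0005,0,0,0,0,0],[0,0.001,0,0,0,0,0],[0,0.0013,0,0,0,0,0],[0,0.0016,0,0,0,0,0],[0,0.0016,0,0,0,0,0],[0,0.0016,0,0,0,0,0],[0,0.0016,0,0,0,0,0],[0,0.0016,0,0,0,0,0]]]' && python3 - <<'E'
from h import *
inpk()
st();go([.408,-.2766,.28],toolR(-33.5))
E
```

```text
time_s: 32.8
eef_pos: [0.4516, -0.0204, 0.2432]
eef_rot: [-1.531, -0.418, -0.404]
force: [-0.5, 0.5, -0.8]
gripper_width: 0.0002
t 32.8 pocket mm [-47.7   0.2 234.6] F [-0.9  0.5 -0.4] M [-0.01  0.25 -0.04] w 0.0002 toolrot [-0.1 -0.  -0. ]
t 32.8 p [ 0.4516 -0.0204  0.2432] x [0.8656 0.0081 0.5007] y [ 0.5007  0.0023 -0.8656] F [-0.5444  0.4707 -0.7668] M [ 0.0073  0.2521 -0.0363] w 0.00017655330145967122
q [-0.2957 -0.0746  2.3188  0.3732  0.4184 -2.1804]
shift [-0.0214 -0.0543 -0.256 ] turn [-0.1535  0.5796  0.5094] ang 45.1
```

```bash
python3 -m jog '[[[0,-0.05,0,0,0,0,0],[0,-0.1,0,0,0,0,0.5],[-0.01,-0.1,-0.06,-0.04,0.15,0.13,1],[-0.015,-0.1,-0.12,-0.08,0.3,0.26,1],[-0.02,-0.08,-0.18,-0.11,0.42,0.37,1],[-0.021,-0.06,-0.22,-0.15,0.56,0.5,1],[-0.021,-0.054,-0.256,-0.153,0.58,0.51,1],[-0.021,-0.054,-0.256,-0.153,0.58,0.51,1]]]' && python3 - <<'E'
from h import *
st();go([.408,-.2766,.28],toolR(-33.5))
for n in C: cv2.imwrite(f'pics/{n}8.png',get_image(n)[:,:,::-1])
a=cv2.imread('pics/scene8.png')[185:250,285:350];b=cv2.imread('pics/top8.png')[155:225,285:350]
cv2.imwrite('pics/b3.png',np.hstack([cv2.resize(a,(390,420),interpolation=2),cv2.resize(b,None,fx=6,fy=6,interpolation=2)]))
E
```

```text
time_s: 33.8
eef_pos: [0.4086, -0.2787, 0.2794]
eef_rot: [-1.52, 0.461, -0.46]
force: [-0.2, -0.3, -0.4]
gripper_width: 0.0858
t 33.8 p [ 0.4086 -0.2787  0.2794] x [ 0.8322 -0.5545 -0.0013] y [-0.0008  0.0011 -1.    ] F [-0.2288 -0.2768 -0.4455] M [0.0494 0.0017 0.0282] w 0.08579884836737452
q [-0.8041  0.0325  2.1114  0.0003  0.9991 -1.7872]
shift [-0.0016 -0.0006  0.0014] turn [-0.0005 -0.0031 -0.0013] ang 0.2
```

View pics/b3.png

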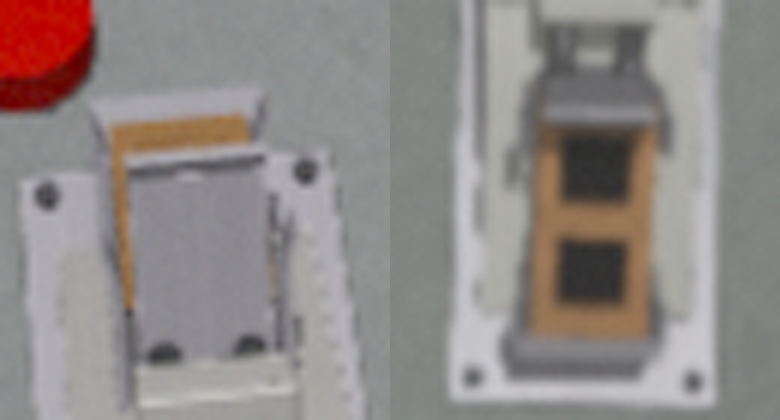

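```bash
python3 - <<'E'
from h import *
M=Rn.from_euler('z',YAW,degrees=True).as_matrix()@Rn.from_euler('y',-30,degrees=True).as_matrix()
def onp(n,p,h):
    o,d=ray(n,p);nn=M[:,2];s=(h/1000-nn@(o-P0))/(nn@d);return (M.T@(o+s*d-P0)*1000)
im=cv2.imread('pics/top8.png')
# rows along columns, profile at col of windows center & frame
c=(595-390)/6+285
for r in (125,138,200,242,303,337,375): print(r,onp('top',(c+.65,155+(r+.5)/6-.5),64).round(1))
print(onp('top',(285+(530-390)/6+.15,155+330/6-.5),64),onp('top',(285+(655-390)/6+.15,155+330/6-.5),64))
print('L',[onp('top',(285+(x-390)/6+.15,155+y/6-.5),64).round(1) for x,y in((540,130),(658,130),(528,335),(648,335))])
E
```

```text
125 [43.8 -0.7 64. ]
138 [36.8 -0.9 64. ]
200 [ 3.2 -2.  64. ]
242 [-19.9  -2.8  64. ]
303 [-53.9  -4.   64. ]
337 [-73.1  -4.6  64. ]
375 [-94.7  -5.4  64. ]
[-69.7035  31.6574  64.    ] [-68.0851 -34.8314  64.    ]
L [array([40.6, 29.3, 64. ]), array([ 42.2, -31.8,  64. ]), array([-72.6,  32.6,  64. ]), array([-71. , -31.2,  64. ])]
```

```bash
sed -i 's/^P0=.*/P0=np.array([.6046,-.019,.0607]);YAW=.55/' h.py; python3 - <<'E'
import cv2,numpy as np
a=cv2.imread('pics/scene8.png')[140:230,170:290];b=cv2.imread('pics/top8.png')[190:290,330:450]
cv2.imwrite('pics/b4.png',np.hstack([cv2.resize(a,(400,300)),cv2.resize(b,(360,300))]))
E
```

View pics/b4.png

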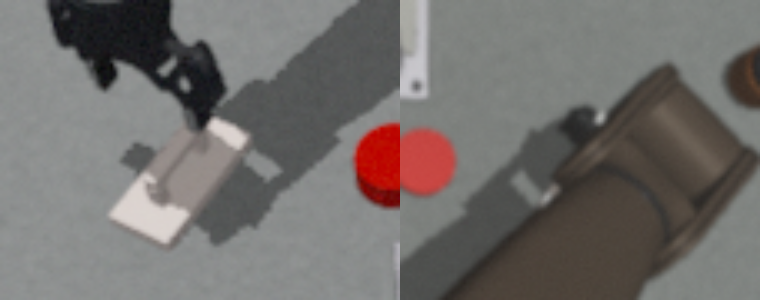

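```bash
python3 -m jog '[[[-0.0016,0.04,0.0014,0,-0.003,0,1],[-0.0016,0.075,0.0014,0,-0.003,0,1],[-0.0016,0.095,0.0014,0,-0.003,0,1],[-0.0016,0.108,0.0014,0,-0.003,0,1],[-0.0016,0.108,0.0014,0,-0.003,0,1],[-0.0016,0.108,0.0014,0,-0.003,0,0.5],[-0.0016,0.108,0.0014,0,-0.003,0,0.5],[-0.0016,0.108,0.0014,0,-0.003,0,0.5]]]' 40 && python3 - <<'E'
from h import *
st()
cv2.imwrite('pics/scene9.png',get_image('scene')[:,:,::-1])
a=cv2.imread('pics/scene9.png')[140:230,170:290]
cv2.imwrite('pics/b5.png',cv2.resize(a,None,fx=5,fy=5,interpolation=2))
E
```

```text
time_s: 34.9
eef_pos: [0.4086, -0.2751, 0.1736]
eef_rot: [-1.523, 0.454, -0.457]
force: [0.2, 1.1, 6.7]
gripper_width: 0.061
t 34.9 p [ 0.4086 -0.2751  0.1736] x [ 0.8354 -0.5496  0.0021] y [ 0.0017 -0.0014 -1.    ] F [0.2036 1.0766 6.6508] M [0.052  0.1686 0.035 ] w 0.061033580885250044
q [-0.799   0.2184  2.148   0.0003  0.7731 -1.7882]
```

View pics/b5.png

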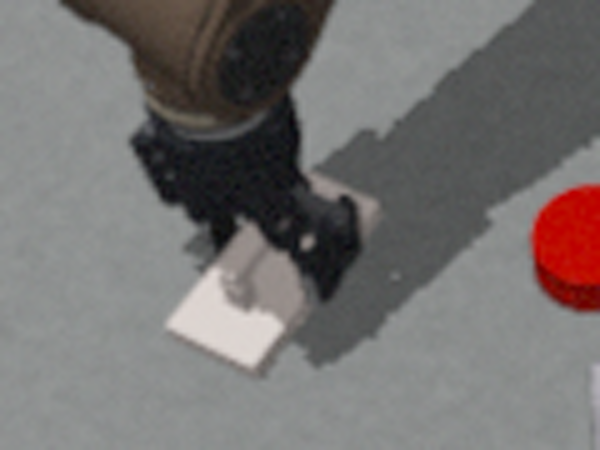

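```bash
python3 -m jog '[[[0,0,0,0,0,0,0.5],[0,-0.02,0,0,0,0,0.5],[0,-0.06,0,0,0,0,0.5],[0,-0.11,0,0,0,0,0.5],[0,-0.16,0,0,0,0,0.5],[0,-0.19,0,0,0,0,0.5],[0,-0.19,0,0,0,0,0.5],[0,-0.19,0,0,0,0,0.5]]]' 60 && python3 - <<'E'
from h import *
st();go(pk(-22,0,102+173),toolR(YAW,30))
E
```

```text
time_s: 35.95
eef_pos: [0.4075, -0.2742, 0.36]
eef_rot: [-1.52, 0.458, -0.453]
force: [-0.3, 0.8, -1.5]
gripper_width: 0.0602
t 35.95 p [ 0.4075 -0.2742  0.36  ] x [ 0.8353 -0.5498 -0.0037] y [-0.0025  0.003  -1.    ] F [-0.3293  0.7835 -1.5003] M [-0.0417  0.023   0.0477] w 0.060245013731873916
q [-0.7993 -0.0824  2.061   0.0003  1.1669 -1.7881]
shift [-0.1053  0.0728  0.2341] turn [ 0.1528 -0.5786 -0.5114] ang 45.1
```

```bash
python3 -m jog '[[[-0.015,0,0.04,0.02,-0.08,-0.07,0.5],[-0.035,0,0.08,0.05,-0.19,-0.17,0.5],[-0.055,0,0.12,0.08,-0.3,-0.27,0.5],[-0.075,0.02,0.17,0.11,-0.42,-0.37,0.5],[-0.095,0.05,0.21,0.14,-0.53,-0.47,0.5],[-0.105,0.073,0.234,0.153,-0.579,-0.511,0.5],[-0.105,0.073,0.234,0.153,-0.579,-0.511,0.5],[-0.105,0.073,0.234,0.153,-0.579,-0.511,0.5]]]' && python3 - <<'E'
from h import *
inpk();go(pk(8,0,90+173),toolR(YAW,30))
for n in C: cv2.imwrite(f'pics/{n}10.png',get_image(n)[:,:,::-1])
a=cv2.imread('pics/scene10.png')[175:245,285:350];b=cv2.imread('pics/top10.png')[155:225,285:350]
cv2.imwrite('pics/b6.png',np.hstack([cv2.resize(a,None,fx=6,fy=6,interpolation=2),cv2.resize(b,None,fx=6,fy=6,interpolation=2)]))
E
```

```text
time_s: 36.95
eef_pos: [0.4487, -0.0217, 0.2883]
eef_rot: [-1.531, -0.418, -0.402]
force: [-0.5, 0.7, -0.9]
gripper_width: 0.0604
t 36.95 pocket mm [-21.2  -1.2 275. ] F [-0.9  0.7 -0.6] M [0.01 0.32 0.01] w 0.0604 toolrot [-0.1  0.   0. ]
shift [0.0292 0.012  0.0012] turn [ 0.0015  0.0008 -0.0003] ang 0.1
```

View pics/b6.png

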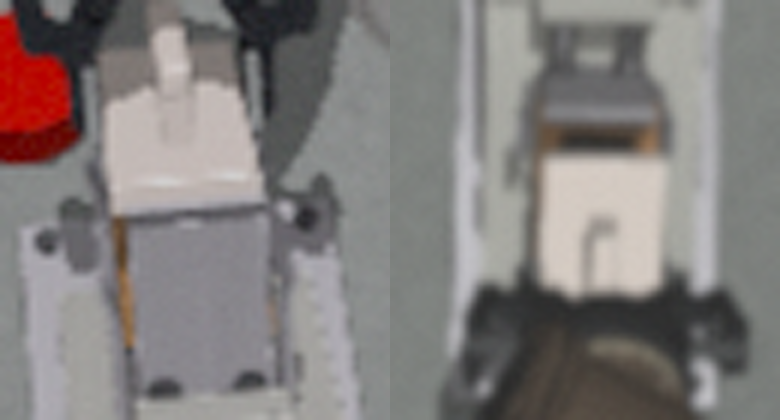

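```bash
python3 -m jog '[[[0.004,0.008,0.0012,0,0,0,0.5],[0.01,0.012,0.0012,0,0,0,0.5],[0.016,0.012,0.0012,0,0,0,0.5],[0.021,0.012,0.001,0,0,0,0.5],[0.026,0.012,0.001,0,0,0,0.5],[0.03,0.012,0.001,0,0,0,0.5],[0.03,0.012,0.001,0,0,0,0.5],[0.03,0.012,0.001,0,0,0,0.5]]]' && python3 - <<'E'
from h import *
inpk();go(pk(9,0,68+173),toolR(YAW,30))
E
```

```text
time_s: 38.05
eef_pos: [0.479, -0.0201, 0.2913]
eef_rot: [-1.53, -0.412, -0.396]
force: [-11.1, -3.5, -1.5]
gripper_width: 0.0602
t 38.05 pocket mm [  6.5   0.1 262.5] F [-10.4  -3.4   4.2] M [-0.64  1.64 -0.27] w 0.0602 toolrot [0.  0.5 0. ]
shift [ 0.0027  0.0215 -0.0001] turn [-0.0005  0.0006 -0.0081] ang 0.5
```

```bash
python3 -m jog '[[[0.003,0,0,0,0,-0.008,0.5],[0.003,0.005,0,0,0,-0.008,0.5],[0.003,0.01,0,0,0,-0.008,0.5],[0.003,0.014,0,0,0,-0.008,0.5],[0.003,0.017,0,0,0,-0.008,0.5],[0.003,0.02,0,0,0,-0.008,0.5],[0.003,0.02,0,0,0,-0.008,0.5],[0.003,0.02,0,0,0,-0.008,0.5]]]' && python3 - <<'E'
from h import *
inpk();go(pk(9,0,64+173),toolR(YAW,30))
E
```

```text
time_s: 39.05
eef_pos: [0.4908, -0.0192, 0.2745]
eef_rot: [-1.527, -0.416, -0.398]
force: [-11.2, -1.5, -3.0]
gripper_width: 0.0603
t 39.05 pocket mm [  8.4   0.9 242. ] F [-11.2  -1.4   3. ] M [-0.08  1.87 -0.18] w 0.0603 toolrot [0.2 0.2 0.1]
shift [ 0.0007  0.005  -0.0009] turn [-0.0032  0.0011 -0.0038] ang 0.3
```

```bash
python3 -m jog '[[[0,0.001,-0.0009,0,0,-0.003,0.5],[0,0.002,-0.0009,-0.003,0,-0.003,0.5],[0,0.003,-0.0009,-0.003,0,-0.003,0.5],[0,0.004,-0.0009,-0.003,0,-0.003,0.5],[0,0.005,-0.0009,-0.003,0,-0.003,0.5],[0,0.0055,-0.0009,-0.003,0,-0.003,0.5],[0,0.0055,-0.0009,-0.003,0,-0.003,0.5],[0,0.0055,-0.0009,-0.003,0,-0.003,0.5]]]' && python3 - <<'E'
from h import *
inpk()
E
```

```text
time_s: 40.05
eef_pos: [0.4934, -0.0199, 0.2705]
eef_rot: [-1.529, -0.418, -0.4]
force: [-19.3, 0.9, 5.3]
gripper_width: 0.0598
t 40.05 pocket mm [  8.6   0.2 237.3] F [-14.    1.1  14.3] M [-0.13  2.47 -0.24] w 0.0598 toolrot [0.1 0.1 0.1]
```

```bash
python3 -m jog '[[[-0.002,0,0,0,0,0,0.5],[-0.004,0,0,0,0,0,0.5],[-0.006,0,0,0,0,0,0.5],[-0.006,0,0,0,0,0,0.5],[-0.006,0,0,0,0,0,0.5],[-0.006,0,0,0,0,0,0.5],[-0.006,0,0,0,0,0,0.5],[-0.006,0,0,0,0,0,0.5]]]' && python3 - <<'E'
from h import *
inpk()
E
```

```text
time_s: 41.05
eef_pos: [0.4894, -0.0199, 0.2683]
eef_rot: [-1.529, -0.422, -0.404]
force: [-9.5, 2.7, 0.2]
gripper_width: 0.0601
t 41.05 pocket mm [  4.    0.2 237.4] F [-8.1  2.8  4.9] M [ 0.32  1.54 -0.03] w 0.0601 toolrot [ 0.  -0.2  0.1]
```

```bash
python3 -m jog '[[[-0.001,0.0005,0,0,0,0,0.5],[-0.002,0.0005,0,0,0,0,0.5],[-0.003,0.0005,0,0,0,0,0.5],[-0.003,0.0005,0,0,0,0,0.5],[-0.003,0.0005,0,0,0,0,1],[-0.003,0.0005,0,0,0,0,1],[-0.003,0.0005,0,0,0,0,1],[-0.003,0.0005,0,0,0,0,1]]]' && python3 - <<'E'
from h import *
inpk();go(pk(0,0,320),toolR(YAW,30))
E
```

```text
time_s: 42.05
eef_pos: [0.4891, -0.0211, 0.2686]
eef_rot: [-1.532, -0.429, -0.414]
force: [-0.5, -0.6, 0.1]
gripper_width: 0.0853
t 42.05 pocket mm [  3.9  -1.  237.8] F [-0.4 -0.6  0.3] M [ 0.    0.26 -0.03] w 0.0853 toolrot [-0.3 -0.8  0.1]
shift [-0.0027 -0.0822  0.0006] turn [0.0049 0.0014 0.0138] ang 0.8
```

```bash
python3 -m jog '[[[0,-0.03,0,0,0,0.005,1],[0,-0.06,0,0,0,0.014,1],[0.005,-0.07,0,0,0,0.014,1],[0.01,-0.07,0,0,0,0.014,0],[0.015,-0.07,0,0,0,0.014,0],[0.015,-0.07,0,0,0,0.014,0],[0.015,-0.07,0,0,0,0.014,0],[0.015,-0.07,0,0,0,0.014,0]]]' 30 && python3 - <<'E'
from h import *
inpk();go(pk(20,0,290),toolR(YAW,30))
for n in C: cv2.imwrite(f'pics/{n}11.png',get_image(n)[:,:,::-1])
a=cv2.imread('pics/scene11.png')[175:245,285:350];b=cv2.imread('pics/top11.png')[155:225,285:350]
cv2.imwrite('pics/b7.png',np.hstack([cv2.resize(a,None,fx=6,fy=6,interpolation=2),cv2.resize(b,None,fx=6,fy=6,interpolation=2)]))
E
```

```text
time_s: 43.05
eef_pos: [0.4658, -0.0208, 0.3355]
eef_rot: [-1.534, -0.416, -0.401]
force: [0.3, 0.9, -0.2]
gripper_width: 0.0003
t 43.05 pocket mm [ 17.2  -0.4 307.4] F [ 0.2  0.9 -0.3] M [-0.    0.19  0.04] w 0.0003 toolrot [-0.2  0.1  0.1]
shift [0.0029 0.0174 0.0005] turn [ 0.0042  0.0013 -0.0023] ang 0.3
```

View pics/b7.png

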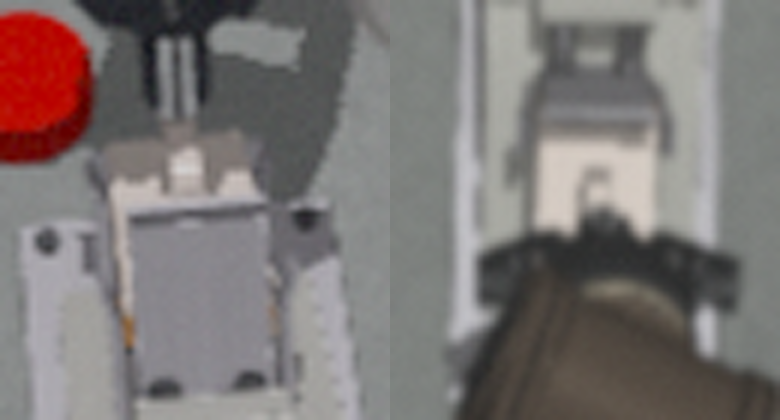

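Cover is in the pocket, and the handle is clear of the closed fingers. Next I press the handle gently at its upper end.

```bash
python3 -m jog '[[[0.003,0.008,0.0005,0,0,0,0],[0.003,0.014,0.0005,0,0,0,0],[0.003,0.016,0.0005,0,0,0,0],[0.003,0.017,0.0005,0,0,0,0],[0.003,0.018,0.0005,0,0,0,0],[0.003,0.0185,0.0005,0,0,0,0],[0.003,0.019,0.0005,0,0,0,0],[0.003,0.019,0.0005,0,0,0,0]]]' && python3 - <<'E'
from h import *
inpk()
E
```

```text
time_s: 44.15
eef_pos: [0.4779, -0.0203, 0.3213]
eef_rot: [-1.534, -0.417, -0.402]
force: [-2.2, 0.4, 2.6]
gripper_width: -0.0002
t 44.15 pocket mm [ 20.6  -0.1 289. ] F [-0.6  0.4  3.3] M [ 0.03  0.39 -0.02] w -0.0002 toolrot [-0.3  0.1  0.1]
```

```bash
python3 -m jog '[[[0,0.0005,0,0,0,0,0],[0,0.001,0,0,0,0,0],[0,0.0015,0,0,0,0,0],[0,0.0015,0,0,0,0,0],[0,0.0015,0,0,0,0,0],[0,0.0015,0,0,0,0,0],[0,0.0015,0,0,0,0,0],[0,0.0015,0,0,0,0,0]]]' && python3 - <<'E'
from h import *
inpk()
E
python3 -m jog '[[[0,-0.006,0,0,0,0,0],[-0.02,-0.006,0,0,0,0,0],[-0.042,-0.006,0,0,0,0,0],[-0.042,-0.002,0,0,0,0,0],[-0.042,-0.0005,0,0,0,0,0],[-0.042,0,0,0,0,0,0],[-0.042,0.0005,0,0,0,0,0],[-0.042,0.0005,0,0,0,0,0]]]' && python3 - <<'E'
from h import *
inpk()
E
```

```text
time_s: 45.15
eef_pos: [0.4783, -0.0203, 0.3214]
eef_rot: [-1.534, -0.417, -0.399]
force: [-15.9, -1.2, 14.1]
gripper_width: 0.0
t 45.15 pocket mm [ 21.   -0.1 288.9] F [-6.8 -1.1 20.2] M [-0.09  1.45 -0.  ] w 0.0 toolrot [-0.2  0.2  0.2]
time_s: 46.15
eef_pos: [0.4416, -0.0207, 0.3]
eef_rot: [-1.534, -0.413, -0.39]
force: [-39.1, -2.3, 28.4]
gripper_width: 0.0003
t 46.15 pocket mm [-21.5  -0.2 288.8] F [-19.7  -1.9  44.2] M [-0.35  3.58 -0.03] w 0.0003 toolrot [-0.1  0.7  0.4]
```

```bash
python3 -m jog '[[[0,-0.03,0,0,0,0,0],[0,-0.08,0,0,0,0,0],[0,-0.1,0.06,0,0,0.1,0],[0,-0.1,0.12,0,0,0.2,0],[0,-0.1,0.18,0,0,0.3,0],[0,-0.1,0.24,0,0,0.4,0],[0,-0.1,0.28,0,0,0.5,0],[0,-0.1,0.28,0,0,0.5,0]]]' && python3 - <<'E'
from h import *
st()
for n in C: cv2.imwrite(f'pics/{n}12.png',get_image(n)[:,:,::-1])
a=cv2.imread('pics/scene12.png')[185:250,285:350];b=cv2.imread('pics/top12.png')[155:225,285:350]
cv2.imwrite('pics/b8.png',np.hstack([cv2.resize(a,(390,420),interpolation=2),cv2.resize(b,None,fx=6,fy=6,interpolation=2)]))
E
```

```text
time_s: 47.15
eef_pos: [0.3909, 0.2618, 0.384]
eef_rot: [-1.575, -0.028, -0.008]
force: [1.0, -0.3, -0.2]
gripper_width: 0.0001
t 47.15 p [0.3909 0.2618 0.384 ] x [0.9997 0.0129 0.023 ] y [ 0.0231 -0.0038 -0.9997] F [ 0.976  -0.2908 -0.1934] M [-0.0186  0.0194 -0.076 ] w 0.00013252366639476487
q [ 0.376  -0.1627  2.0871 -0.0129  1.1972 -1.203 ]
```

View pics/b8.png

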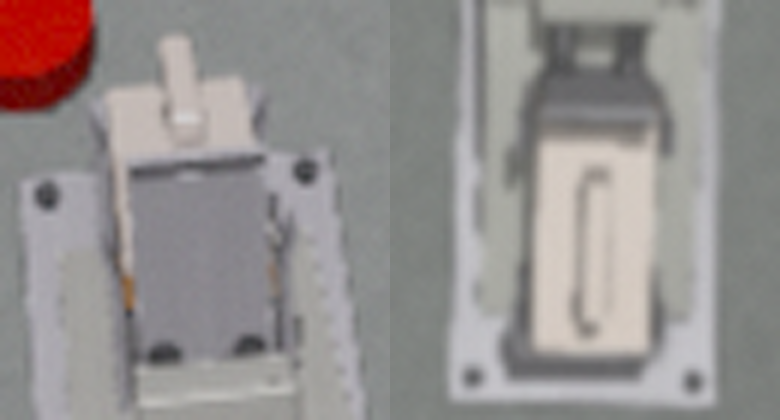

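View pics/scene12.png

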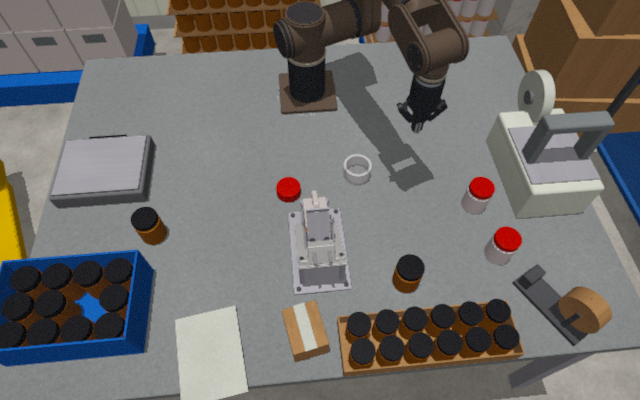

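```bash
python3 - <<'E'
from h import *
M=Rn.from_euler('z',YAW,degrees=True).as_matrix()@Rn.from_euler('y',-30,degrees=True).as_matrix()
def onp(n,p,h):
    o,d=ray(n,p);nn=M[:,2];s=(h/1000-nn@(o-P0))/(nn@d);return (M.T@(o+s*d-P0)*1000)
im=cv2.imread('pics/top12.png').astype(int)
m=np.zeros(im.shape[:2],np.uint8);sub=im[155:225,300:335];m[155:225,300:335]=(sub.min(2)>140)&(sub[...,2]-sub[...,0]>8)
n,l,s_,c=cv2.connectedComponentsWithStats(m);i=1+s_[1:,4].argmax();print(s_[i])
m=cv2.morphologyEx((l==i).astype(np.uint8),cv2.MORPH_CLOSE,np.ones((5,5)))
ps=cv2.findContours(m,0,1)[0][0][:,0,:]
W=np.array([onp('top',(p[0]+.65,p[1]),80)[:2] for p in ps]).astype(np.float32);print(cv2.minAreaRect(W),W.min(0),W.max(0))
E
```

```text
[309 177  21  37 708]
((-9.381782531738281, -1.7761955261230469), (118.02800750732422, 62.32346725463867), 1.5195248126983643) [-69.0015 -32.9051] [50.411  30.4321]
```

```bash
python3 - <<'E'
from h import *
M=Rn.from_euler('z',YAW,degrees=True).as_matrix()@Rn.from_euler('y',-30,degrees=True).as_matrix()
def onp(n,p,h):
    o,d=ray(n,p);nn=M[:,2];s=(h/1000-nn@(o-P0))/(nn@d);return (M.T@(o+s*d-P0)*1000)
im=cv2.imread('pics/top12.png').astype(float)
g=im[...,2]-.0*im[...,0]
L=[];Rr=[]
for y in range(180,211):
    r=g[y]; gr=np.gradient(r)
    for lst,a,b,sg in((L,305,313,1),(Rr,325,333,-1)):
        w=np.clip(sg*gr[a:b],0,None)**2; lst.append(onp('top',((w*np.arange(a,b)).sum()/w.sum()+.65,y),80)[:2])
for lst in(L,Rr):
    a=np.array(lst);k=np.polyfit(a[:,0],a[:,1],1);r=a[:,1]-np.polyval(k,a[:,0]);print(np.degrees(np.arctan(k[0])),k[1],r.std())
b=cv2.imread('pics/top12.png')[165:225,295:340];cv2.imwrite('pics/b9.png',cv2.resize(b,None,fx=10,fy=10,interpolation=2))
E
```

```text
-0.3866139120028356 30.069187304254765 0.23631096350902248
-0.11512059346042595 -30.05880587531551 0.635563683028394
```

View pics/b9.png

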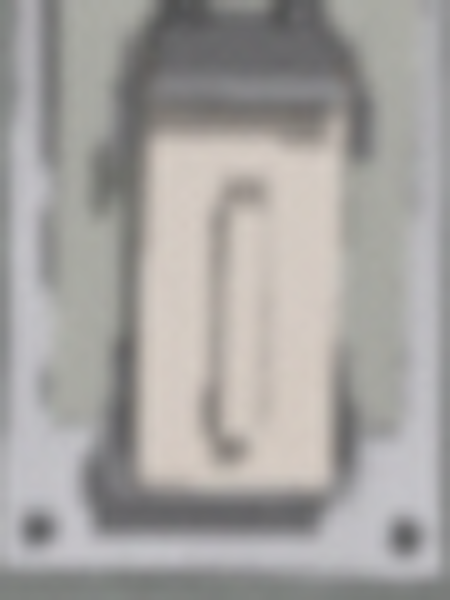

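```bash
python3 -c "
from station import *
print(hand_in())"
```

```text
the job is handed in; nothing more can be done
None
```

I built the set in the jig in the order asked: tray, then spacer, then handled cover. Each part was pushed against the back plate, lowered until it met its seat, let go, then pressed with the closed fingers. I handed in at about 47 s with the arm clear of everything.

**Seating**
- **Tray:** both presses on the lids met resistance at the height expected for a seated tray (220.5 and 220.2 mm).
- **Spacer:** it was home at the middle and upper end (236.9 and 237.0 mm, expected 237).
- **Cover:** the two presses on its handle agreed (288.9 and 288.8 mm, expected 289).

**Squareness:** in the last pictures the cover sits within about 0.4° of square (edge fit), centred between the guides and down at the ledge. The other objects looked unmoved. A coarser outline fit read 1.5° for the cover; I took that as pixel noise.

**Checks that failed or disagreed**
- **Spacer lower end:** the press there met nothing. The picture suggests the fingers were over a window, because my jig estimate was then about 6.5 mm off along the slope. I corrected the estimate but did not press that end again.
- **Higher forces than intended:** seating the tray briefly reached about 97 N at the wrist, under the 120 N limit. One press on the tray lids reached about 65 N and one on the cover handle about 48 N, through the fingers.
- **Cameras:** the two views disagreed by about 4–6 mm sideways. I averaged them and checked against the held tray.

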